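# Lock a lamp down in the wiring jig with its retaining bar

## Task

The lamp lying in the wiring jig has to be held down before its base is wired. Swing the left keeper, which has dropped shut, up and back out of the way, then lay the retaining bar across the lamp's neck, grip block up and centred, fully down in the slots of both posts, and swing both keepers over it until they are fully closed. The lamp must stay lying properly in its nest.

Things in the scene. Friction and masses are not known exactly. Their poses are not given: they have to be found in the camera images.
- jig: wiring jig, fixed to the bench: aluminium plate 182 x 144 x 8 mm (x -82 to 100, y +-72). Origin under the plate at bench height; x from its front (lamp base) to its back (V-rest), y to its left, z up. Two steel posts at y +48 (left) and -48 mm (right), each 20 mm thick in y, x -20 to 56, top z 52 mm, with a slot for the bar and a hinged keeper (hinge ears to z 62)
- nest (a point): place of the lamp's origin in the jig: jig frame (-66, 0, 50) mm, axes as the jig's
- bar_seat (a point): place of the bar's origin when it lies in both slots: jig frame (15, 0, 36) mm, axes as the jig's. Each post's slot is open at the top, runs along the jig's y, is centred on jig x = 15 mm, 30 mm wide, bevelled to 40 mm at its mouth (z 52), with its floor at z 38 mm
- lamp: black lamp lying on its side in the jig: round base 76 mm across, 22 mm thick, standing on its edge at jig x -66 to -44, top z 88 mm; neck 11 mm thick, lying along jig y = 0 at z 23 to 35 mm, to x 173. Origin: centre of the base's underside; its z runs along the neck. It lies loose in its nest
- bar: retaining bar, lying on the bench in front of the jig: aluminium, 150 mm long (y), 24 wide (x), 8 thick (z 2 to 10 mm), below it a 2 mm rubber strip 70 mm long, on top at its middle a black grip block 18 mm wide (x), 34 long (y), z 10 to 32 mm. Origin: centre of the strip's underside, z up; 0.16 kg. Its two ends are alike
- left_keeper (a joint): left keeper, rad: 0 = closed, level over slot and bar, pointing to the jig's front; grows as its tip swings up and to the jig's back, to 2.0; upright 1.57; stays where left. Hinge axis along jig y at jig (49, 48, 55.5) mm. Steel strap 12 mm wide (y), 6 thick, 66 long; at its tip a finger lug 12 wide (y), 8 long, 58 to 66 mm from the hinge, on top; closed, strap top z 58.5, lug top z 68.5
- right_keeper (a joint): right keeper, the same, on the right post: hinge axis at jig (49, -48, 55.5) mm. It starts swung back

How it is judged:
On the way, in this order (a step that is already met when the one before it is completed fails the run):
1. the left keeper is swung up clear of its slot (value of joint left_keeper above 1.2 rad), for 0.2 s.
2. the bar lies fully down in the slots of both posts, across the neck (x of bar in the frame of bar_seat between -0.005 and 0.005 m and y of bar in the frame of bar_seat between -0.012 and 0.012 m and z of bar in the frame of bar_seat between -0.003 and 0.003 m and angle between the y axis of bar and the y axis of jig, either way round below 0.06 rad and angle between bar's own z axis and vertical below 0.06 rad), for 0.2 s.
3. both keepers are closed over the bar (all of step 2 and value of joint each of left_keeper, right_keeper below 0.08 rad), for 0.2 s.
At the end, for the whole second after the job is handed in: The bar lies in both slots (5 mm across, 12 mm along, 3 mm in height, 0.06 rad), both keepers are within 0.08 rad of closed, the lamp lies in its nest (within 12 mm and 0.1 rad), and all is at rest (all of step 3 and distance between lamp and nest below 0.012 m and angle between the z axis of lamp and the x axis of jig, either way round below 0.1 rad and linear speed of each of bar, lamp below 0.02 m/s); the robot touches nothing.
It fails at once if the lamp is knocked out of its nest (distance between lamp and nest above 0.03 m).
It also fails if it takes over 58 s, if anything falls off the work surface, if the arm or the gripper's body presses on something with over 40 N, if the wrist force passes 120 N, or if a joint passes its speed limit or range.

## Robot

A 6-joint arm with a two-finger parallel gripper is mounted at the origin on the work surface; the furniture and walls round the work are solid. World frame = base frame: x ahead of the robot, y to its left, z up, the work surface at z = 0. Lengths are in m, angles in rad, forces in N, time in s.
With the tool pointing down it reaches from about 0.25 to 0.725 m from the base axis. Payload 4 kg.
Tool frame: the origin (TCP) lies on the centre line of the jaws, within the pads' length; the fingertips stand 25 mm ahead of it and the grasp point (between the pads) lies 6 mm ahead of it; z points along the fingers, x is the direction in which the jaws open and shut, and the axes are right-handed (so a half turn about z gives the same grasp; the last joint's range is limited). The gripper opens to 85 mm and grips with 20 to 120 N. Pads are 22 mm wide; open, the fingers measure 114 mm over their backs; the gripper's body (76 mm by 85 mm) begins 54 mm behind the grasp point. The pads swing forward as they close: fully open they stand 13 mm farther back than shut.
Start: joints at [0, 0.241, 0.005, 1.335, 0, 1.571], TCP at [0.5, -0, 0.256] pointing down, gripper open.
Joint ranges: [-2.72, 2.72], [-1.05, 1.87], [-1.09, 1.28], [-1.99, 2.15], [-1.42, 1.44], [-3.14, 3.14]. Speed limits (rad/s): [2.79, 2.79, 3.14, 3.14, 3.14, 3.14].

## Interface

Orientations are given as a unit quaternion [x, y, z, w].
In Python, from workcell import bot, imaging, order gives the robot as it stands.
- The arm moves only by the tool carry_out, never from a script. Its argument "moves" is a list of rows, each a list of 5 numbers: the shift along the tool's x, y, z scaled (see below), then the turn about the tool's z scaled (see below), then the opening, from -1 (shut) to 1 (fully open). In form: [[tx, ty, tz, roll, hand], ...]. A call has 1 to 20 rows; each row is the pose to reach, as a shift and turn from the pose commanded when the call began, along the tool's axes at that moment; what a row does not reach only later rows make up. The controller multiplies each number of a shift by 0.1 m and each number of a turn by 90 degrees. A row lasts 1/10 s, in which the tool goes at most 50 mm and 8.59 degrees, less where a joint would pass 70% of its speed; a pose out of reach is approached as far as the arm can. A call with a number of a shift or a turn outside -1 to 1 is refused whole. A call with a gripper value outside its range is refused whole. The fingers move at their own pace and stop on an object; the grip force is fixed at half the most. Time passes only in rows, so rows that repeat a pose let the fingers close. It gives the time, the measured TCP pose, the force and the opening at its end, in the units of the state.
- bot.get_obs(): the state, without advancing time (a new reading comes with each control period).
- imaging.camera(name): name is "scene" or "side" or "wrist"; returns the picture (384x512x3 uint8, red, green, blue); there is no depth.
- imaging.camera_model(name): a dict with "fovy" (degrees; the focal length in pixels is half the picture's height over the tangent of half this angle, whatever the lens; pixels are square), "cx", "cy" (the principal point, pixels), "eye" and "rotation" of the camera in the world. Camera axes: x right, y up, looking along -z (the intrinsics and any distortion apply to the point x, -y, -z); pixel columns grow to the right and rows downward; lengths in m; the calibration is good to about 2 mm. A picture is of the moment at which its call begins: read the wrist's pose just before it. camera_model takes no time and is no camera call; for the wrist camera it gives the pose at the moment of the call.
- order.job_done(): hands the job in, once; it reports no verdict.
The state is a dict: "clock": time; "joint_pos": joint angles; "joint_vel": joint speeds; "tau": joint torques, N m; "eef_pos": TCP position; "tool_rot": TCP orientation; "ft_force": force on the tool from outside, world axes, zero at the start; "ft_torque": the same for the moment, N m; "grip_width": finger opening in m.
Only numpy, scipy, OpenCV 4.12 (cv2) and the standard library are available. Lean on these libraries where they do the work, as an engineer would, in place of code of your own. Each camera call takes 0.05 s, during which the arm holds its last target.

## Working session

There is one attempt and no reset: what is moved stays moved. The work goes in short steps, Python scripts to look and compute and a tool call to move; the robot and the scene stay as the last step left them, time stands still between calls to the robot, and variables do not carry over. Pictures are saved under pics/ and viewed, and the job is handed in when it is done.

Besides the shell and the picture viewer there is one more tool, called after ">>>" as name(argument=value, ...), one argument or row to a line, values as JSON. carry_out: Moves the arm, as the interface text tells. Its arguments: {"type":"object","properties":{"moves":{"type":"array","items":{"type":"array","items":{"type":"number","minimum":-1,"maximum":1}}}},"required":["moves"]}

```bash
ls; mkdir -p pics; python3 - <<'E'
from workcell import bot, imaging
import cv2
o=bot.get_obs();print(o)
for n in ("scene","side","wrist"):
    m=imaging.camera_model(n);print(n,m)
    cv2.imwrite(f"pics/{n}0.png",imaging.camera(n)[:,:,::-1])
E
```

```text
pics
{'clock': 0.0, 'joint_pos': array([8.24536999e-06, 2.41395123e-01, 3.73456694e-03, 1.33518730e+00,
       4.29544059e-05, 1.57079347e+00]), 'joint_vel': array([ 0.00010189,  0.00086674, -0.00067262,  0.0002894 ,  0.00121892,
        0.00056179]), 'tau': array([ 5.50268451e-04, -3.72315860e+01,  2.52406776e+01,  1.67737965e-02,
        2.29149265e-05,  1.14679995e-05]), 'eef_pos': array([4.99429232e-01, 1.60807808e-05, 2.55425757e-01]), 'tool_rot': array([ 9.99999474e-01,  5.52678782e-06, -1.02576525e-03, -2.14744256e-05]), 'ft_force': array([ 0.54586756, -0.3232383 , -0.79459319]), 'ft_torque': array([ 0.03714514,  0.03012429, -0.00386442]), 'grip_width': 0.08541462272320151}
scene {'fovy': 51.50411888150542, 'cx': 256.0160144972834, 'cy': 193.02758843662048, 'eye': array([-0.05854635,  1.04386195,  0.46853085]), 'rotation': array([-0.15594753,  0.48983748,  0.80959227, -0.28337249])}
side {'fovy': 48.680423597880115, 'cx': 256.4599654803448, 'cy': 191.22096106727685, 'eye': array([0.40071679, 1.24159841, 0.39577309]), 'rotation': array([0.01397652, 0.55989241, 0.82843515, 0.00451192])}
wrist {'fovy': 67.93941678104827, 'cx': 258.3539195724078, 'cy': 195.74978794199342, 'eye': array([0.49991963, 0.07274741, 0.37366971]), 'rotation': array([-1.44731298e-01,  8.32944730e-04, -2.20768602e-04,  9.89470621e-01])}
```

View pics/scene0.png

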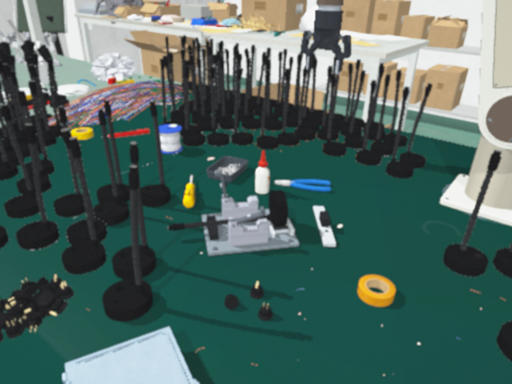

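View pics/side0.png

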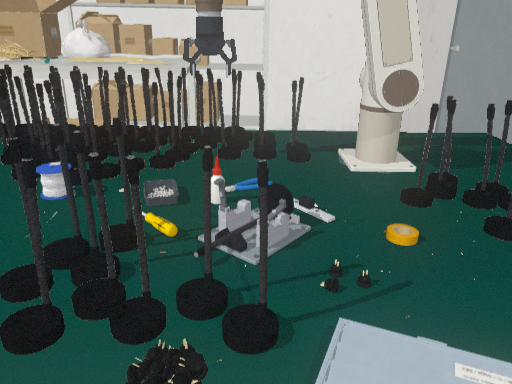

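View pics/wrist0.png

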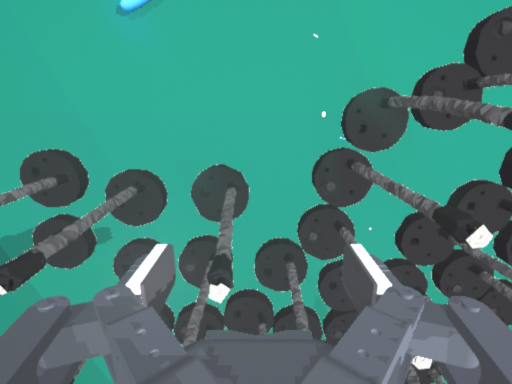

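The scene view shows the jig around (250,235), with the bar to its right at (324,226). In the side view the jig is at (255,232) and the bar at (313,209). The wrist view doesn't show the jig. I'll cast rays for a coarse position.

```bash
cat > h.py <<'E'
import numpy as np, cv2
from scipy.spatial.transform import Rotation as R
from workcell import bot, imaging
def ray(m,u,v):
    f=192/np.tan(np.radians(m['fovy']/2))
    d=np.array([(u-m['cx'])/f,-(v-m['cy'])/f,-1.0])
    d=R.from_quat(m['rotation']).apply(d); return np.array(m['eye']),d
def plane(m,u,v,z):
    e,d=ray(m,u,v); return e+d*(z-e[2])/d[2]
def proj(m,p):
    f=192/np.tan(np.radians(m['fovy']/2))
    c=R.from_quat(m['rotation']).inv().apply(np.asarray(p)-m['eye'])
    return np.array([m['cx']+f*c[0]/-c[2], m['cy']-f*c[1]/-c[2]])
def tri(obs):
    A=np.zeros((3,3));b=np.zeros(3);L=[]
    for m,u,v in obs:
        e,d=ray(m,u,v);d/=np.linalg.norm(d);P=np.eye(3)-np.outer(d,d);A+=P;b+=P@e;L.append((e,d))
    p=np.linalg.solve(A,b)
    return p,[np.linalg.norm((np.eye(3)-np.outer(d,d))@(p-e)) for e,d in L]
def shot(n,name):
    m=imaging.camera_model(n); im=imaging.camera(n)[:,:,::-1].copy(); cv2.imwrite(f"pics/{name}.png",im); np.save(f"pics/{name}.npy",dict(m),allow_pickle=True); return m,im
def mod(name): return np.load(f"pics/{name}.npy",allow_pickle=True).item()
E
python3 - <<'E'
from h import *
for n in ("scene","side"):
    m=imaging.camera_model(n)
    np.save(f"pics/{n}0.npy",dict(m),allow_pickle=True)
    im=cv2.imread(f"pics/{n}0.png")
    c=im[160:270,170:345]
    cv2.imwrite(f"pics/{n}0z.png",cv2.resize(c,None,fx=4.5,fy=4.5,interpolation=cv2.INTER_CUBIC))
s=mod("scene0");d=mod("side0")
print("jig",plane(s,250,235,.03),plane(d,255,232,.03),"bar",plane(s,324,226,.01),plane(d,313,209,.01))
E
```

```text
jig [0.33726726 0.53329508 0.03      ] [0.38047659 0.53533218 0.03      ] bar [0.25525204 0.38228267 0.01      ] [0.24823212 0.38458747 0.01      ]
```

View pics/scene0z.png

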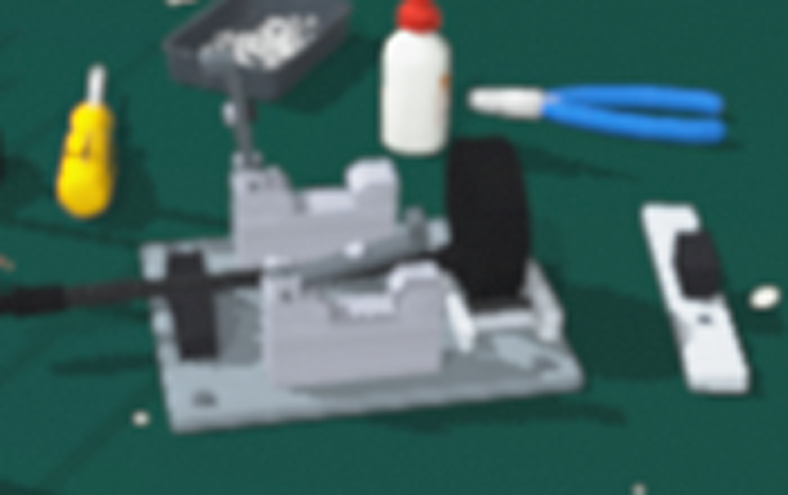

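View pics/side0z.png

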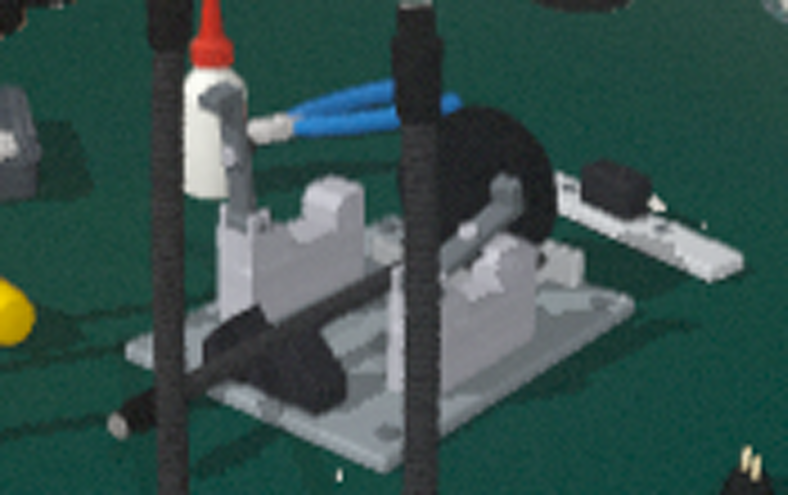

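>>> carry_out(
  moves=[
    [0, 0, -0.5, 0, 1],
    [0, -0.3, -0.8, 0, 1],
    [-0.2, -0.7, -0.8, 0, 1],
    [-0.4, -1, -0.8, 0, 1],
  ],
)

```text
clock: 0.55
eef_pos: [0.4602, 0.1014, 0.337]
tool_rot: [1.0, -0.0, 0.001, -0.0]
ft_force: [-0.4, -0.2, -0.7]
grip_width: 0.0853
```

>>> carry_out(
  moves=[
    [-0.2, -0.5, 0, 0, 1],
    [-0.4, -1, 0, 0, 1],
  ],
)

```text
clock: 0.75
eef_pos: [0.4219, 0.1939, 0.3362]
tool_rot: [1.0, -0.001, 0.0, -0.0]
ft_force: [0.2, 0.4, 0.3]
grip_width: 0.0852
```

>>> carry_out(
  moves=[
    [-0.2, -0.5, 0, 0, 1],
    [-0.4, -1, 0, 0, 1],
  ],
)

```text
clock: 0.95
eef_pos: [0.3845, 0.2872, 0.3362]
tool_rot: [1.0, -0.0, -0.0, 0.0]
ft_force: [1.5, 0.2, 0.5]
grip_width: 0.0853
```

>>> carry_out(
  moves=[
    [-0.2, -0.5, 0, 0, 1],
    [-0.3, -1, 0, 0, 1],
    [-0.3, -1, 0, 0, 1],
    [-0.3, -1, 0, 0, 1],
  ],
)

```text
clock: 1.35
eef_pos: [0.3549, 0.3867, 0.3353]
tool_rot: [1.0, 0.002, -0.001, 0.001]
ft_force: [-0.5, -0.5, -0.9]
grip_width: 0.0849
```

```bash
python3 - <<'E'
from h import *
o=bot.get_obs();print(o['clock'],o['eef_pos'],o['tool_rot'],o['joint_pos'])
shot("wrist","w1")
E
```

```text
1.35 [0.35489756 0.38674143 0.33529844] [ 9.99998236e-01  1.58047296e-03 -5.72652839e-04  8.38085902e-04] [ 8.28464061e-01  2.75481823e-01  2.54528992e-01  1.55185243e+00
 -2.92312674e-04  2.39609973e+00]
```

View pics/w1.png

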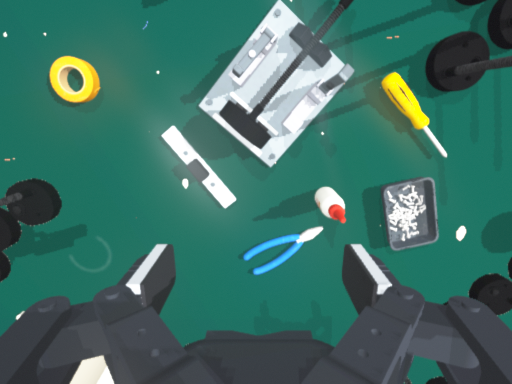

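The wrist view shows the jig clearly. The plate corners are roughly (280,2), (200,108), (272,165) and (354,68). The neck runs up and right, and the bar lies from (168,130) to (232,203) with its block near (199,170). I'll take a coarse jig pose from these.

```bash
python3 - <<'E'
from h import *
m=mod("w1")
P=[plane(m,*c,0.008)[:2] for c in [(272,165),(200,108),(280,2),(354,68)]]
for p in P: print(p)
for i in range(4): print(np.linalg.norm(P[i]-P[(i+1)%4]))
# front-right=(272,165)? front edge 0-1, x dir 0->3
dx=(P[3]-P[0]+P[2]-P[1]); yaw=np.arctan2(dx[1],dx[0]);print(np.degrees(yaw))
c=np.mean(P,axis=0); o=c-0.009*np.array([np.cos(yaw),np.sin(yaw)]);print("origin",o)
for c in [(168,130),(232,203),(199,165)]: print(plane(m,*c,.01))
s=mod("scene0")
for c in [(128,300),(135,262),(155,195),(84,255)]: print("lampbase",plane(s,*c,.012))
for c in [(455,62),(515,25)]: print("lb",plane(m,*c,.022))
E
```

```text
[0.37643685 0.37652146]
[0.26748893 0.46235968]
[0.38364903 0.59989211]
[0.4920288  0.51786688]
0.13870057012703704
0.1800231620881578
0.13592024265558483
0.1825925176026368
50.2728657068541
origin [0.37414872 0.48223816]
[0.21744232 0.43027447 0.01      ]
[0.31187564 0.31380138 0.01      ]
[0.26145978 0.37659676 0.01      ]
lampbase [0.38888984 0.7817099  0.012     ]
lampbase [0.45986153 0.71403877 0.012     ]
lampbase [0.63189917 0.52529216 0.012     ]
lampbase [0.54876645 0.76058378 0.012     ]
lb [0.62674811 0.52400467 0.022     ]
lb [0.69789525 0.56948365 0.022     ]
```

>>> carry_out(
  moves=[
    [-0.1, -0.3, 0, -0.09, 1],
    [-0.2, -0.6, 0.2, -0.18, 1],
    [-0.3, -0.9, 0.4, -0.27, 1],
    [-0.3, -0.9, 0.4, -0.36, 1],
    [-0.3, -0.9, 0.4, -0.45, 1],
    [-0.3, -0.9, 0.4, -0.54, 1],
    [-0.3, -0.9, 0.4, -0.63, 1],
    [-0.3, -0.9, 0.4, -0.72, 1],
    [-0.3, -0.9, 0.4, -0.81, 1],
    [-0.3, -0.9, 0.4, -0.9, 1],
    [-0.3, -0.9, 0.4, -1, 1],
  ],
)

```text
clock: 2.5
eef_pos: [0.3271, 0.4736, 0.2967]
tool_rot: [0.709, 0.706, -0.0, 0.0]
ft_force: [0.3, 0.2, 0.2]
grip_width: 0.0855
```

>>> carry_out(
  moves=[
    [0, 0, 0, -0.09, 0.2],
    [0, 0, 0, -0.18, 0.2],
    [0, 0, 0, -0.27, 0.2],
    [0, 0, 0, -0.36, 0.2],
    [0, 0, 0, -0.45, 0.2],
    [0, 0, 0, -0.54, 0.2],
    [0, 0, 0, -0.56, 0.2],
    [0, 0, 0, -0.56, 0.2],
    [0, 0, 0, -0.56, 0.2],
  ],
)

```text
clock: 3.4
eef_pos: [0.3267, 0.4744, 0.2966]
tool_rot: [0.344, 0.939, -0.0, 0.0]
ft_force: [0.3, 1.0, -0.1]
grip_width: 0.0515
```

```bash
python3 - <<'E'
from h import *
o=bot.get_obs();print(o['clock'],o['eef_pos'],o['tool_rot'],o['joint_pos'],o['grip_width'])
m,im=shot("wrist","w2")
cv2.imwrite("pics/w2z.png",cv2.resize(im[:290],None,fx=1.56,fy=1.56,interpolation=cv2.INTER_CUBIC))
w=cv2.imread("pics/w1.png");cv2.imwrite("pics/w1z.png",cv2.resize(w[0:215,150:370],None,fx=2.79,fy=2.79,interpolation=cv2.INTER_CUBIC))
E
```

```text
3.4 [0.32667497 0.47439416 0.29660222] [ 3.43531486e-01  9.39141156e-01 -1.26735115e-05  8.54929371e-05] [ 9.67835314e-01  3.84624108e-01  3.09350168e-01  1.49550425e+00
 -1.71900274e-04  9.83883066e-02] 0.051475692709036756
```

View pics/w2z.png

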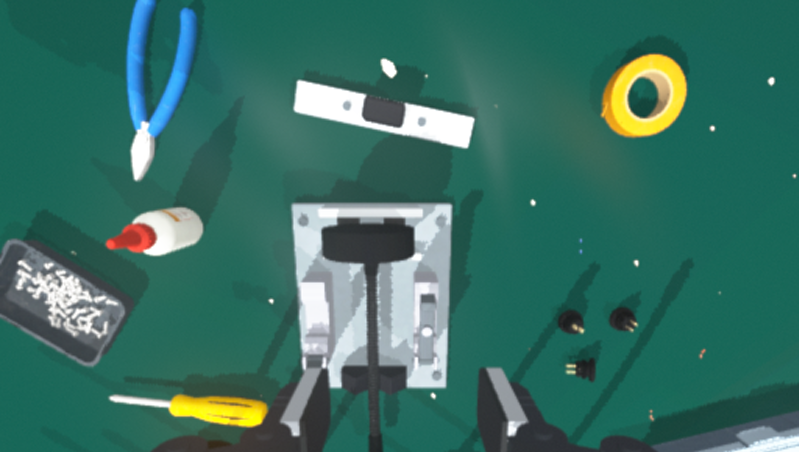

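View pics/w1z.png

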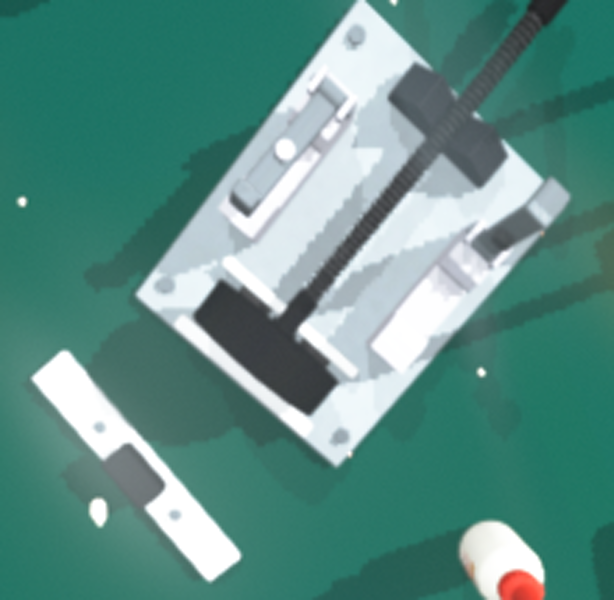

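```bash
python3 - <<'E'
from h import *
w=cv2.imread("pics/w2.png");cv2.imwrite("pics/w2a.png",cv2.resize(w[125:255,180:300],None,fx=4.6,fy=4.6,interpolation=cv2.INTER_CUBIC))
w=cv2.imread("pics/w1.png");cv2.imwrite("pics/w1a.png",cv2.resize(w[15:95,220:360],None,fx=5.7,fy=5.7,interpolation=cv2.INTER_CUBIC))
E
```

```text
(no output)
```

View pics/w2a.png

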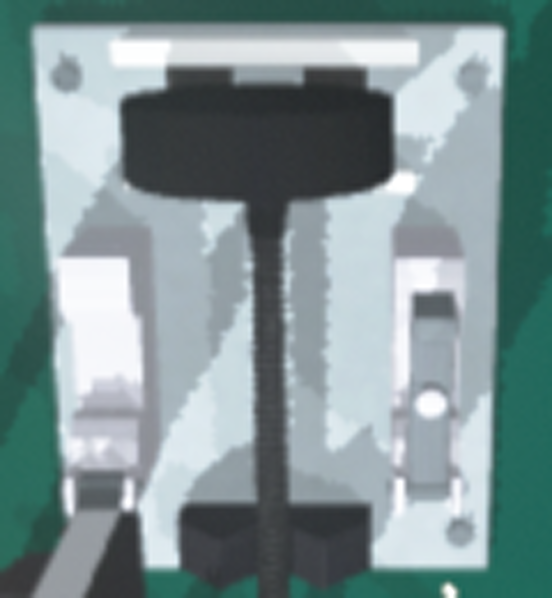

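View pics/w1a.png

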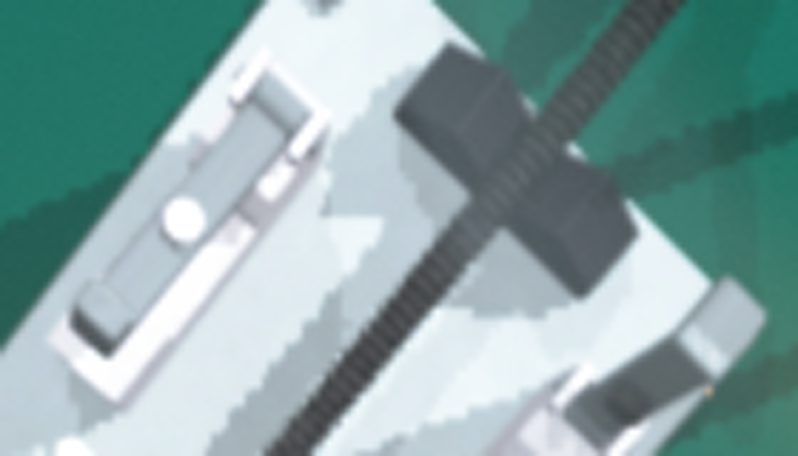

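```bash
python3 - <<'E'
from h import *
m1=mod("w1");m2=mod("w2")
a=lambda x,y:(m2,180+(x+.5)/4.6-.5,125+(y+.5)/4.6-.5)
b=lambda x,y:(m1,220+(x+.5)/5.7-.5,15+(y+.5)/5.7-.5)
c=lambda x,y:(m1,150+(x+.5)/2.79-.5,(y+.5)/2.79-.5)
F={}
for n,o in dict(FR=[a(33,27),c(336,467)],FL=[a(506,27),c(136,296)],BL=[a(490,568),c(360,0)],dot=[a(430,403),b(184,220)],
   barA=[(m2,294.5/1.5625,98/1.5625),c(48,364)]).items():
    p,e=tri(o);F[n]=p;print(n,p.round(4),np.round(e,4))
yaw=np.arctan2(*(F['BL']-F['FL'])[1::-1]);yaw2=np.arctan2(*(F['FL']-F['FR'])[1::-1])-np.pi/2
print(np.degrees([yaw,yaw2]), np.linalg.norm(F['FL']-F['FR']),np.linalg.norm(F['FL']-F['BL']))
y=(yaw*182+yaw2*144)/326
Rm=np.array([[np.cos(y),-np.sin(y)],[np.sin(y),np.cos(y)]])
loc=dict(FR=(-.082,-.072),FL=(-.082,.072),BL=(.1,.072))
os=[F[k][:2]-Rm@np.array(v) for k,v in loc.items()];print(np.round(os,4))
o=np.mean(os,axis=0);print("o",o,np.degrees(y))
print("dot jig",Rm.T@(F['dot'][:2]-o),F['dot'][2])
# plane estimates at z .008 by w2 alone
for k,u in dict(FR=a(33,27),FL=a(506,27),BL=a(490,568)).items(): print(k,plane(*u,.008))
print("dot at .0585 plane", Rm.T@(plane(*a(430,403),.059)[:2]-o))
E
```

```text
FR [0.3733 0.3738 0.0091] [0.0004 0.0004]
FL [0.2642 0.4663 0.0049] [0.0009 0.0009]
BL [0.3811 0.6036 0.0084] [0.0013 0.0013]
dot [0.3466 0.5264 0.0686] [0.0001 0.0001]
barA [0.2996 0.424  0.3249] [0.0304 0.0304]
[49.58306355 49.70788849] 0.14307346679918148 0.1803369256326714
[[0.3715 0.4829]
 [0.3722 0.4822]
 [0.3712 0.4808]]
o [0.37161984 0.48195162] 49.63820094274776
dot jig [0.01765847 0.04789675] 0.06864317933256171
FR [0.37332255 0.37411179 0.008     ]
FL [0.26383603 0.46669216 0.008     ]
BL [0.38052186 0.60493405 0.008     ]
dot at .0585 plane [0.02116902 0.04850619]
```

```bash
cat >> h.py <<'E'
O=np.array([.3716,.4820]);Y=np.radians(49.64)
Rm=np.array([[np.cos(Y),-np.sin(Y)],[np.sin(Y),np.cos(Y)]])
def J(p): return np.append(Rm.T@(np.asarray(p)[:2]-O),p[2])
def W(p): return np.append(Rm@np.asarray(p)[:2]+O,p[2])
def st():
    o=bot.get_obs(); r=R.from_quat(o['tool_rot']).as_matrix(); psi=np.degrees(np.arctan2(r[1,0],r[0,0]))
    print('t',o['clock'],'tcp jig mm',(J(o['eef_pos'])*1000).round(1),'psi-Y',round(psi-np.degrees(Y),2),'tilt',r[:2,2].round(4),'F',o['ft_force'].round(1),'w',round(o['grip_width'],4)); return o
E
python3 - <<'E'
from h import *
st();m2=mod("w2")
a=lambda x,y:(m2,180+(x+.5)/4.6-.5,125+(y+.5)/4.6-.5)
for q in [(435,318),(413,318),(457,318),(435,293)]:
  for z in (.0525,.0685): print(q,z,J(plane(*a(*q),z)).round(4))
for n in ("scene0","side0"):
  print(n,[proj(mod(n),W(p)).round(1) for p in [(-.017,.048,.0685),(.049,.048,.0585),(-.082,.072,.008),(.1,.072,.008)]])
E
```

```text
t 3.45 tcp jig mm [-34.8  29.6 296.5] psi-Y 90.21 tilt [ 0.0001 -0.    ] F [-0.  -0.2 -0.1] w 0.0509
(435, 318) 0.0525 [-0.0025  0.0498  0.0525]
(435, 318) 0.0685 [-0.0071  0.0489  0.0685]
(413, 318) 0.0525 [-0.0024  0.0435  0.0525]
(413, 318) 0.0685 [-0.0071  0.0428  0.0685]
(457, 318) 0.0525 [-0.0025  0.0561  0.0525]
(457, 318) 0.0685 [-0.0071  0.0549  0.0685]
(435, 293) 0.0525 [-0.0099  0.0497  0.0525]
(435, 293) 0.0685 [-0.0142  0.0488  0.0685]
scene0 [array([266.3, 213.6]), array([232.7, 221. ]), array([299.6, 242.9]), array([208.3, 252.5])]
side0 [array([284.5, 205.7]), array([263. , 221.8]), array([311.3, 226.3]), array([255. , 261.8])]
```

The plate matches, but the left keeper's lug appears about 6 px higher in both fixed views than a fully closed keeper should. The strap seems to sit at a small angle, so I'll triangulate the lug.

```bash
python3 - <<'E'
from h import *
A=cv2.imread("pics/scene0.png")[190:250,220:300];B=cv2.imread("pics/side0.png")[185:245,225:305]
cv2.imwrite("pics/lug.png",np.vstack([cv2.resize(x,None,fx=5,fy=5,interpolation=cv2.INTER_CUBIC) for x in (A,B)]))
E
```

```text
(no output)
```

View pics/lug.png

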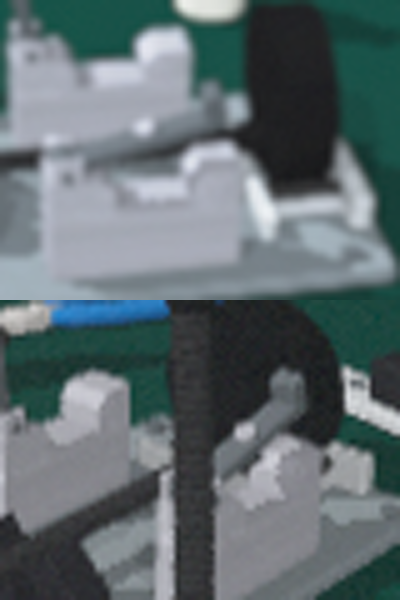

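```bash
python3 - <<'E'
from h import *
m1=mod("w1");m2=mod("w2");s=mod("scene0");d=mod("side0")
a=lambda x,y:(m2,180+(x+.5)/4.6-.5,125+(y+.5)/4.6-.5)
b=lambda x,y:(m1,220+(x+.5)/5.7-.5,15+(y+.5)/5.7-.5)
for n,o in dict(dot=[a(430,403),b(184,220),(s,248,214.8),(d,273.6,211)],dotf=[(s,248,214.8),(d,273.6,211)],lug=[a(435,305),b(105,310),(s,261.5,207),(d,282.5,199.4)],lugw=[a(435,305),b(105,310)],hb=[a(430,490),b(275,95)]).items():
    p,e=tri(o);print(n,(J(p)*1000).round(1),np.round(e,4))
E
```

```text
dot [18.  47.8 69.1] [0.0005 0.0005 0.0012 0.0004]
dotf [19.5 49.3 70.3] [0. 0.]
lug [-10.   47.3  82.9] [0.0047 0.0021 0.0029 0.0007]
lugw [-6.8 50.4 55. ] [0.0008 0.0008]
hb [51.2 50.  52.9] [0.0007 0.0007]
```

The left keeper is up at about 0.28 rad: its stud triangulates to z 69 mm and its lug top to about 83 mm. The pinch will aim for the lug at jig (-8.5, 48), z about 80.

>>> carry_out(
  moves=[
    [0.09, 0.13, 0.4, 0, 0.2],
    [0.18, 0.26, 0.8, 0, 0.2],
    [0.18, 0.26, 1, 0, 0.2],
  ],
)

```text
clock: 3.75
eef_pos: [0.3281, 0.5069, 0.1925]
tool_rot: [0.342, 0.94, -0.002, -0.001]
ft_force: [-0.4, -0.6, -0.7]
grip_width: 0.0513
```

>>> carry_out(
  moves=[
    [0, 0, 0.4, 0, 0.2],
    [0, 0, 0.6, 0, 0.2],
    [0, 0, 0.7, 0, 0.2],
    [0, 0, 0.7, 0, 0.2],
    [0, 0, 0.7, 0, 0.2],
  ],
)

```text
clock: 4.25
eef_pos: [0.3292, 0.5077, 0.1275]
tool_rot: [0.342, 0.94, 0.001, 0.0]
ft_force: [-0.3, -0.2, 0.4]
grip_width: 0.051
```

```bash
python3 - <<'E'
from h import *
st()
m,im=shot("wrist","w3")
shot("side","s3");c=cv2.imread("pics/s3.png")[140:260,200:330]
cv2.imwrite("pics/w3z.png",np.hstack([cv2.resize(im[100:384,150:450],(430,407)),cv2.resize(c,(370,407))]))
E
```

```text
t 4.25 tcp jig mm [ -7.8  49.  127.5] psi-Y 90.33 tilt [0.0011 0.0016] F [-0.3 -0.2  0.4] w 0.051
```

View pics/w3z.png

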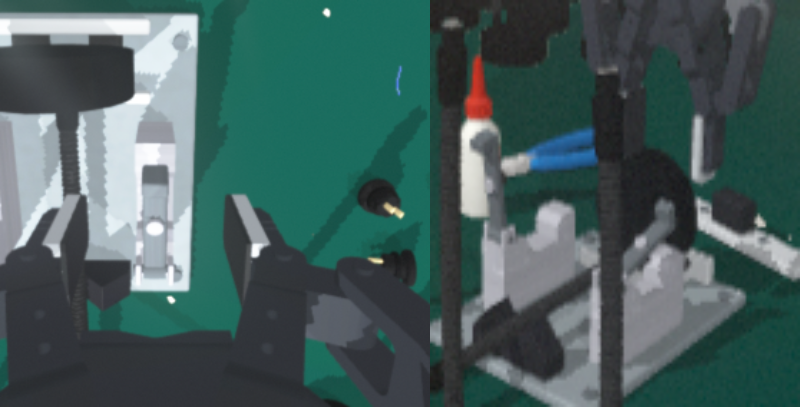

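The wrist view shows the keeper centred between the open fingers, with the stud at about (258,259) px. I'll triangulate once more before lowering.

```bash
python3 - <<'E'
from h import *
im=cv2.imread("pics/w3.png")[195:300,225:305]
cv2.imwrite("pics/w3l.png",cv2.resize(im,None,fx=6,fy=6,interpolation=cv2.INTER_CUBIC))
E
```

```text
(no output)
```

View pics/w3l.png

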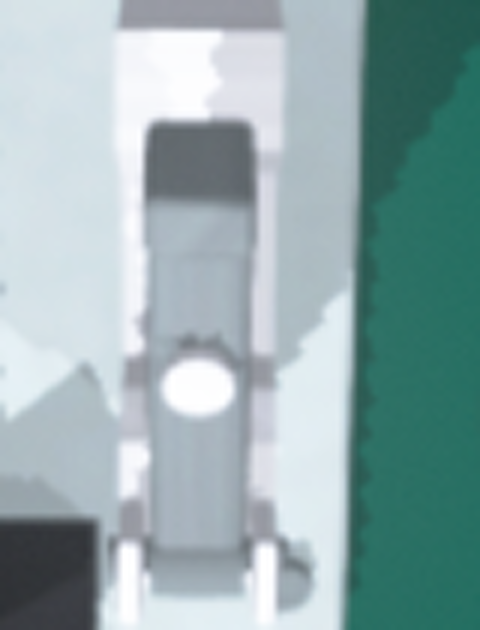

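```bash
python3 - <<'E'
from h import *
m2=mod("w2");m3=mod("w3");m1=mod("w1")
a=lambda x,y:(m2,180+(x+.5)/4.6-.5,125+(y+.5)/4.6-.5)
b=lambda x,y:(m1,220+(x+.5)/5.7-.5,15+(y+.5)/5.7-.5)
c=lambda x,y:(m3,225+(x+.5)/6-.5,195+(y+.5)/6-.5)
for n,o in dict(fronttop=[a(435,318),c(200,203)],frontbot=[a(435,293),c(200,121)],dot=[a(430,403),b(184,220),c(198,388)]).items():
    p,e=tri(o);print(n,(J(p)*1000).round(1),np.round(e,4))
E
```

```text
fronttop [-11.8  48.2  85.2] [0.0003 0.0003]
frontbot [-14.6  48.5  69.5] [0.0002 0.0002]
dot [17.4 47.9 70. ] [0.0003 0.0003 0.0004]
```

>>> carry_out(
  moves=[
    [-0.07, -0.08, 0.2, 0, 0.2],
    [-0.07, -0.08, 0.34, 0, 0.2],
    [-0.07, -0.08, 0.34, 0, 0.2],
    [-0.07, -0.08, 0.34, 0, -0.3],
    [-0.07, -0.08, 0.34, 0, -1],
    [-0.07, -0.08, 0.34, 0, -1],
    [-0.07, -0.08, 0.34, 0, -1],
    [-0.07, -0.08, 0.34, 0, -1],
  ],
)

```text
clock: 5.15
eef_pos: [0.3253, 0.5009, 0.0941]
tool_rot: [0.34, 0.94, 0.003, -0.005]
ft_force: [-11.3, 8.4, 0.5]
grip_width: 0.0099
```

```bash
python3 - <<'E'
from h import *
st()
m,im=shot("wrist","w4")
shot("side","s4");c=cv2.imread("pics/s4.png")[140:260,200:330]
cv2.imwrite("pics/w4z.png",np.hstack([cv2.resize(im[100:384,150:450],(430,407)),cv2.resize(c,(370,407))]))
E
```

```text
t 5.15 tcp jig mm [-15.6  47.5  94.1] psi-Y 90.6 tilt [-0.0064  0.0091] F [-11.3   8.4   0.5] w 0.0099
```

View pics/w4z.png

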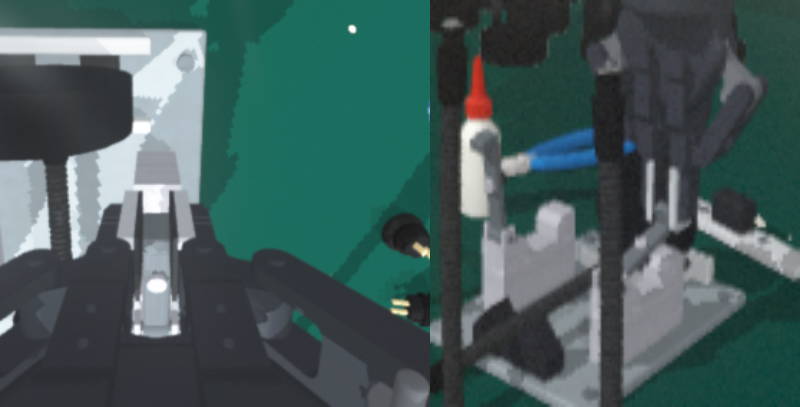

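The keeper is pinched (10 mm opening). I overshot the fine correction by a factor of ten, so the tool is biased about 6 mm sideways; I'll take that out while swinging up.

>>> carry_out(
  moves=[
    [0.06, 0, 0, 0, -1],
    [0.06, 0.055, -0.115, 0, -1],
    [0.06, 0.13, -0.215, 0, -1],
    [0.06, 0.225, -0.3, 0, -1],
    [0.06, 0.335, -0.365, 0, -1],
    [0.06, 0.335, -0.365, 0, -1],
  ],
)

```text
clock: 5.85
eef_pos: [0.346, 0.5268, 0.1283]
tool_rot: [0.342, 0.94, -0.0, -0.0]
ft_force: [-0.6, 1.2, -7.5]
grip_width: 0.0092
```

```bash
python3 - <<'E'
from h import *
st()
m,im=shot("wrist","w5")
shot("side","s5");c=cv2.imread("pics/s5.png")[140:260,200:330]
cv2.imwrite("pics/w5z.png",np.hstack([cv2.resize(im[100:384,150:450],(430,407)),cv2.resize(c,(370,407))]))
E
```

```text
t 5.85 tcp jig mm [ 17.5  48.5 128.3] psi-Y 90.38 tilt [-0.0005 -0.    ] F [-0.6  1.2 -7.5] w 0.0092
```

View pics/w5z.png

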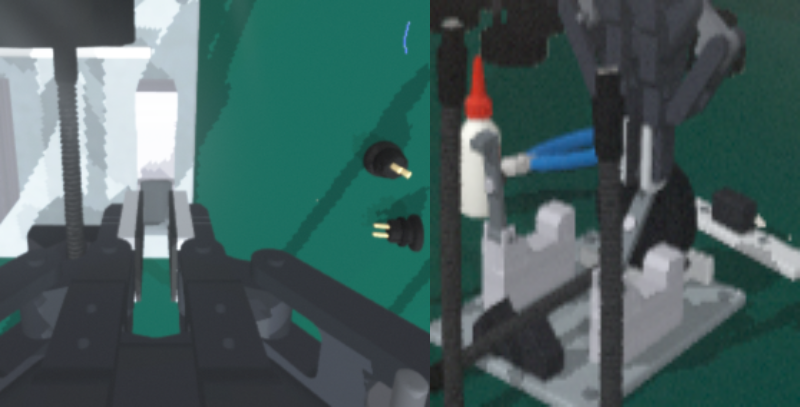

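The keeper follows the pinch and is at about 1 rad. I'll continue the arc.

>>> carry_out(
  moves=[
    [0, 0.06, -0.025, 0, -1],
    [0, 0.12, -0.04, 0, -1],
    [0, 0.25, -0.057, 0, -1],
    [0, 0.375, -0.047, 0, -1],
    [0, 0.49, -0.016, 0, -1],
    [0, 0.52, 0, 0, -1],
    [0, 0.52, 0, 0, -1],
  ],
)

```text
clock: 6.65
eef_pos: [0.3811, 0.5684, 0.133]
tool_rot: [0.342, 0.94, 0.004, 0.001]
ft_force: [-1.3, -0.2, 5.4]
grip_width: 0.0069
```

```bash
python3 - <<'E'
from h import *
st()
shot("side","s6");c=cv2.imread("pics/s6.png")[140:260,200:330]
shot("scene","c6");b=cv2.imread("pics/c6.png")[140:260,190:320]
cv2.imwrite("pics/w6z.png",np.hstack([cv2.resize(b,(390,360)),cv2.resize(c,(390,360))]))
E
```

```text
t 6.65 tcp jig mm [ 71.9  48.7 133. ] psi-Y 90.35 tilt [0.0045 0.0067] F [-1.3 -0.2  5.4] w 0.0069
```

View pics/w6z.png

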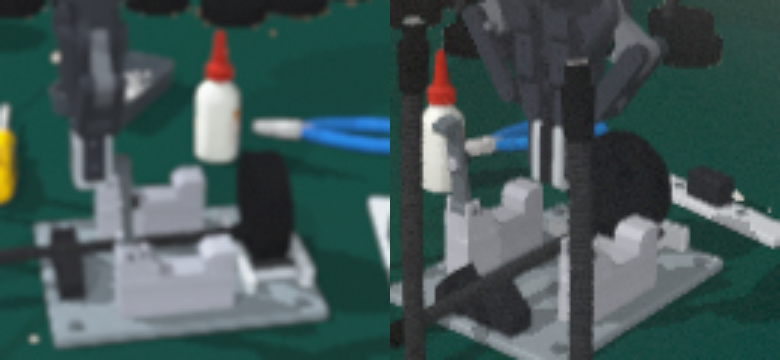

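The pinch slipped off near the end, leaving the left keeper near upright with the tool behind it. I'll rise, come round in front, and push it further back with closed fingers so the gripper body has room for the bar.

>>> carry_out(
  moves=[
    [0, 0, 0, 0, -0.5],
    [0, 0, -0.3, 0, -0.5],
    [0, 0, -0.5, 0, -0.6],
    [0, -0.3, -0.5, 0, -1],
    [0, -0.55, -0.4, 0, -1],
    [0, -0.55, 0, 0, -1],
    [0, -0.55, 0.05, 0, -1],
    [0, -0.35, 0.08, 0, -1],
    [0, -0.22, 0.08, 0, -1],
    [0, -0.22, 0.08, 0, -1],
  ],
)

```text
clock: 7.75
eef_pos: [0.3668, 0.5506, 0.1217]
tool_rot: [0.342, 0.94, 0.001, 0.001]
ft_force: [0.2, -0.1, -0.8]
grip_width: 0.0001
```

```bash
python3 - <<'E'
from h import *
st()
shot("side","s7");c=cv2.imread("pics/s7.png")[140:260,200:330]
shot("scene","c7");b=cv2.imread("pics/c7.png")[140:260,190:320]
cv2.imwrite("pics/w7z.png",np.hstack([cv2.resize(b,(390,360)),cv2.resize(c,(390,360))]))
E
```

```text
t 7.75 tcp jig mm [ 49.2  48.  121.7] psi-Y 90.31 tilt [0.002  0.0018] F [ 0.2 -0.1 -0.8] w 0.0001
```

View pics/w7z.png

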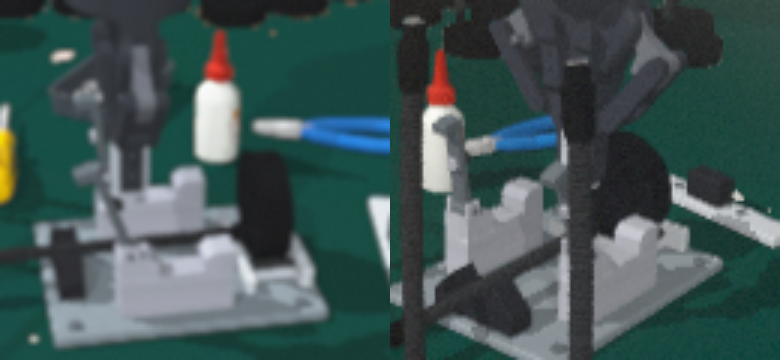

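The scene view shows the left keeper leaning back now. Next I'll measure the bar from w1 and w2 with masks.

```bash
python3 - <<'E'
from h import *
res={}
for n,(x0,y0,x1,y1) in dict(w1=(150,115,245,215),w2=(180,45,310,100)).items():
    im=cv2.imread(f"pics/{n}.png").astype(int)[y0:y1,x0:x1]
    g=im.min(axis=2)
    mk=((g>120)&(im.max(2)-g<70)).astype(np.uint8)
    cs,_=cv2.findContours(mk,cv2.RETR_EXTERNAL,cv2.CHAIN_APPROX_NONE)
    cs=[c for c in cs if cv2.contourArea(c)>60]
    P=np.vstack(cs); r=cv2.minAreaRect(P.astype(np.float32)); b=cv2.boxPoints(r)+[x0,y0]
    m=mod(n)
    # dark block
    dk=((im.max(2)<75)).astype(np.uint8); 
    Q=np.array([plane(m,*p,.010) for p in b]);
    print(n,r,len(cs)); print(Q.round(4)); print("c",Q.mean(0),[np.linalg.norm(Q[i]-Q[(i+1)%4]).round(4) for i in range(4)])
    e=[Q[(i+1)%4]-Q[i] for i in range(4)];k=np.argmax([np.linalg.norm(v) for v in e]);print("ang",np.degrees(np.arctan2(e[k][1],e[k][0])))
    res[n]=b
im=cv2.imread("pics/w2.png")[40:105,170:320];cv2.imwrite("pics/bar2.png",cv2.resize(im,None,fx=5.2,fy=5.2,interpolation=cv2.INTER_CUBIC))
im=cv2.imread("pics/w1.png")[115:215,150:245];cv2.imwrite("pics/bar1.png",cv2.resize(im,None,fx=5.5,fy=5.5,interpolation=cv2.INTER_CUBIC))
E
```

```text
w1 ((65.34229278564453, 37.028717041015625), (98.58528900146484, 61.58143997192383), 48.715293884277344) 2
[[0.204  0.4223 0.01  ]
 [0.2777 0.4811 0.01  ]
 [0.3749 0.3709 0.01  ]
 [0.2996 0.3027 0.01  ]]
c [0.28904937 0.39424715 0.01      ] [np.float64(0.0942), np.float64(0.1469), np.float64(0.1016), np.float64(0.1531)]
ang 128.62507741167812
w2 ((65.04146575927734, 27.97317123413086), (116.42832946777344, 21.162437438964844), 12.094757080078125) 1
[[0.3205 0.319  0.01  ]
 [0.2989 0.3051 0.01  ]
 [0.2048 0.4228 0.01  ]
 [0.225  0.4393 0.01  ]]
c [0.26230543 0.37156411 0.01      ] [np.float64(0.0257), np.float64(0.1507), np.float64(0.0262), np.float64(0.1536)]
ang -51.57549123734431
```

View pics/bar2.png

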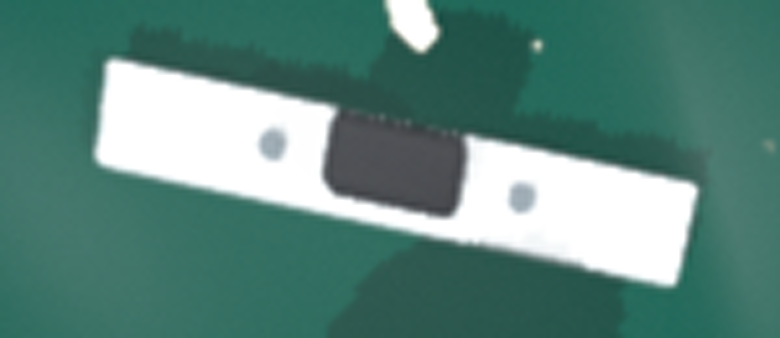

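View pics/bar1.png

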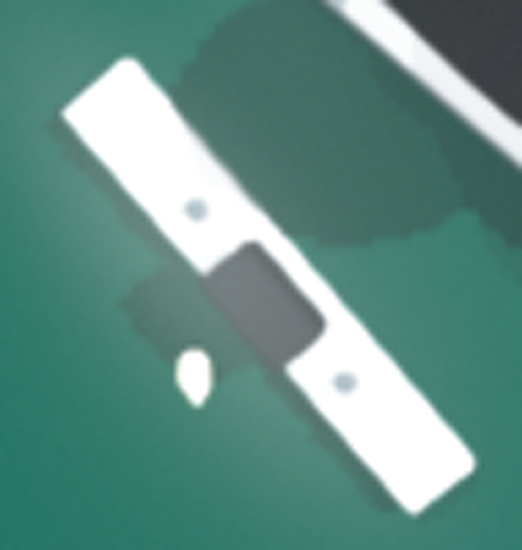

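```bash
python3 - <<'E'
from h import *
m1=mod("w1");m2=mod("w2")
a=lambda x,y:(m2,170+(x+.5)/5.2-.5,40+(y+.5)/5.2-.5)
b=lambda x,y:(m1,150+(x+.5)/5.5-.5,115+(y+.5)/5.5-.5)
A,e=tri([a(273,143),b(345,383)]);B,f=tri([a(523,197),b(197,209)])
print(A,B,e,f,np.linalg.norm(A-B)); c=(A+B)/2; print("mid",c,J(c),np.degrees(np.arctan2(B[1]-A[1],B[0]-A[0])))
# corners
C=[tri([a(105,60),b(413,514)])[0],tri([a(97,163),b(476,463)])[0],tri([a(677,286),b(127,58)])[0],tri([a(697,183),b(63,112)])[0]]
print(np.round(C,4)); print(np.mean(C,0),J(np.mean(C,0)))
# block top-face corners (w2 full block top approx): top outline
st()
E
```

```text
[0.28109225 0.34599198 0.01101436] [0.24103587 0.39610615 0.00883197] [np.float64(0.0003204969901662071), np.float64(0.0003204969901663414)] [np.float64(0.00025427107678133355), np.float64(0.0002542710767814002)] 0.06419273570757142
mid [0.26106406 0.37104906 0.00992316] [-0.15612533  0.01237684  0.00992316] 128.63542898572314
[[0.2999 0.3059 0.0123]
 [0.3184 0.3197 0.0056]
 [0.2245 0.438  0.009 ]
 [0.2042 0.4224 0.0043]]
[0.26176397 0.37147975 0.0077766 ] [-0.1553439   0.01212242  0.0077766 ]
t 7.85 tcp jig mm [ 47.5  48.1 121.5] psi-Y 90.33 tilt [0.0008 0.0006] F [-0.2  0.4 -0.4] w 0.0003
```

>>> carry_out(
  moves=[
    [0, 0, -0.4, 0, -1],
    [0, 0, -0.8, 0.05, 0],
    [-0.1, -0.3, -0.8, 0.14, 0.2],
    [-0.2, -0.6, -0.8, 0.23, 0.2],
    [-0.36, -1, -0.8, 0.32, 0.2],
    [-0.36, -1, -0.8, 0.41, 0.2],
    [-0.36, -1, -0.8, 0.5, 0.2],
    [-0.36, -1, -0.8, 0.59, 0.2],
    [-0.36, -1, -0.8, 0.68, 0.2],
    [-0.36, -1, -0.8, 0.77, 0.2],
    [-0.36, -1, -0.8, 0.86, 0.2],
    [-0.36, -1, -0.8, 0.95, 0.2],
    [-0.36, -1, -0.8, 1, 0.2],
  ],
)

```text
clock: 9.15
eef_pos: [0.3282, 0.4489, 0.2017]
tool_rot: [0.907, 0.421, 0.0, -0.0]
ft_force: [0.2, 0.2, 0.1]
grip_width: 0.0513
```

>>> carry_out(
  moves=[
    [-0.4, 0, 0, 0.08, 0],
    [-0.8, 0, 0, 0.126, 0],
    [-1, 0, 0.2, 0.126, 0],
    [-1, 0, 0.4, 0.126, 0],
    [-1, 0, 0.4, 0.126, 0],
    [-1, 0, 0.4, 0.126, 0],
  ],
)

```text
clock: 9.75
eef_pos: [0.2642, 0.3728, 0.1616]
tool_rot: [0.944, 0.331, 0.0, -0.0]
ft_force: [0.4, 0.7, 0.7]
grip_width: 0.0424
```

```bash
python3 - <<'E'
from h import *
o=st();print(o['eef_pos'])
m,im=shot("wrist","w8")
E
```

```text
t 9.75 tcp jig mm [-152.8   11.1  161.6] psi-Y -10.99 tilt [0.0005 0.0006] F [0.4 0.7 0.7] w 0.0424
[0.26418098 0.37279336 0.16164209]
```

View pics/w8.png

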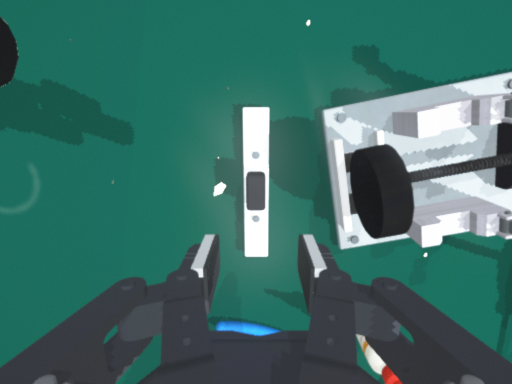

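```bash
python3 - <<'E'
from h import *
m=mod("w8");im=cv2.imread("pics/w8.png").astype(int)
x0,y0,x1,y1=230,98,290,266
s=im[y0:y1,x0:x1];g=s.min(2);mk=(g>130).astype(np.uint8)
cs,_=cv2.findContours(mk,cv2.RETR_EXTERNAL,cv2.CHAIN_APPROX_NONE);c=max(cs,key=cv2.contourArea)
b=cv2.boxPoints(cv2.minAreaRect(c))+[x0,y0];print(b.round(1))
Q=np.array([plane(m,*p,.010) for p in b]);print(Q.mean(0),[np.linalg.norm(Q[i]-Q[(i+1)%4]).round(4) for i in range(4)])
e=[Q[(i+1)%4]-Q[i] for i in range(4)];k=np.argmax([np.linalg.norm(v) for v in e]);print(np.degrees(np.arctan2(e[k][1],e[k][0])))
A=plane(m,256,155,.01);B=plane(m,256,218,.01);print((A+B)/2,np.degrees(np.arctan2(*(A-B)[1::-1])))
m1=mod("w1")
b1=lambda x,y:(m1,150+(x+.5)/5.5-.5,115+(y+.5)/5.5-.5)
for q,w in [((256,155),(197,209)),((256,218),(345,383))]: print(tri([(m,*q),b1(*w)]))
o=bot.get_obs();r=R.from_quat(o['tool_rot'])
for t in [Q.mean(0),(A+B)/2]: print("tool delta mm",r.inv().apply(t-o['eef_pos'])*1000)
E
```

```text
[[242. 107.]
 [269. 107.]
 [269. 256.]
 [242. 256.]]
[0.26172617 0.3716732  0.01      ] [np.float64(0.0244), np.float64(0.1501), np.float64(0.0285), np.float64(0.1501)]
127.67295357175004
[0.26229579 0.37174326 0.01      ] 128.47868180451337
(array([0.24221046, 0.39677801, 0.01297658]), [np.float64(0.00029789371912903147), np.float64(0.00029789371912901326)])
(array([0.28155345, 0.34676116, 0.01235696]), [np.float64(0.0007063322589683748), np.float64(0.0007063322589683763)])
tool delta mm [ -3.60570565  -0.41412596 152.00233024]
tool delta mm [-3.11707783e+00 -1.13087150e-01  1.52003113e+02]
```

>>> carry_out(
  moves=[
    [-0.03, 0, 0.4, 0, 0],
    [-0.03, 0, 0.8, 0, 0],
    [-0.03, 0, 1, 0, 0],
    [-0.03, 0, 1, 0, 0],
  ],
)

```text
clock: 10.2
eef_pos: [0.2611, 0.3697, 0.059]
tool_rot: [0.944, 0.331, -0.002, 0.001]
ft_force: [0.0, -0.7, 0.5]
grip_width: 0.0429
```

>>> carry_out(
  moves=[
    [0, 0, 0.15, 0, 0],
    [0, 0, 0.23, 0, 0],
    [0, 0, 0.23, 0, 0],
    [0, 0, 0.23, 0, -1],
    [0, 0, 0.23, 0, -1],
    [0, 0, 0.23, 0, -1],
    [0, 0, 0.23, 0, -1],
  ],
)

```text
clock: 10.9
eef_pos: [0.2623, 0.3717, 0.039]
tool_rot: [0.944, 0.331, 0.001, -0.001]
ft_force: [-0.5, -0.9, 6.9]
grip_width: 0.0168
```

```bash
python3 - <<'E'
from h import *
st()
m,im=shot("wrist","w9")
E
```

```text
t 10.9 tcp jig mm [-154.8   11.8   39. ] psi-Y -10.98 tilt [0.0014 0.0021] F [-0.5 -0.9  6.9] w 0.0168
```

View pics/w9.png

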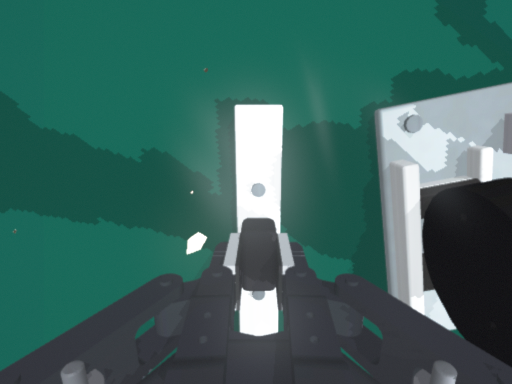

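The bar is gripped squarely (16.8 mm reading on the 18 mm block). Lifting, aligning and moving above the slots.

>>> carry_out(
  moves=[
    [0, 0, -0.2, 0, -1],
    [0, 0, -0.5, 0, -1],
    [0, 0, -0.9, 0, -1],
    [0, 0, -1, 0, -1],
    [0, 0, -1, 0, -1],
  ],
)

```text
clock: 11.45
eef_pos: [0.2625, 0.3719, 0.1394]
tool_rot: [0.944, 0.331, 0.002, -0.001]
ft_force: [-0.6, 0.6, -2.7]
grip_width: 0.0168
```

>>> carry_out(
  moves=[
    [0, 0, -0.15, -0.06, -1],
    [0, 0, -0.26, -0.122, -1],
    [0, 0, -0.26, -0.122, -1],
    [0, 0, -0.26, -0.122, -1],
  ],
)

```text
clock: 11.85
eef_pos: [0.2612, 0.37, 0.1622]
tool_rot: [0.908, 0.419, -0.001, 0.001]
ft_force: [-0.1, -0.4, -2.6]
grip_width: 0.0163
```

```bash
python3 - <<'E'
from h import *
st()
E
```

```text
t 11.85 tcp jig mm [-156.8   11.6  162.2] psi-Y -0.12 tilt [-0.0016 -0.0022] F [-0.1 -0.4 -2.6] w 0.0163
```

>>> carry_out(
  moves=[
    [0.2, 0.1, 0, 0, -1],
    [0.5, 0.116, 0, 0, -1],
    [0.9, 0.116, 0, 0, -1],
    [1, 0.116, 0, 0, -1],
  ],
)

```text
clock: 12.25
eef_pos: [0.3374, 0.4416, 0.1618]
tool_rot: [0.908, 0.419, 0.0, -0.0]
ft_force: [-0.7, -0.2, -2.3]
grip_width: 0.0166
```

>>> carry_out(
  moves=[
    [0.3, 0, 0, 0, -1],
    [0.6, 0, 0, 0, -1],
    [0.7, 0, 0, 0, -1],
    [0.7, 0, 0, 0, -1],
    [0.7, 0, 0, 0, -1],
  ],
)

```text
clock: 12.75
eef_pos: [0.3797, 0.4916, 0.162]
tool_rot: [0.908, 0.419, -0.002, 0.001]
ft_force: [0.1, 0.0, -3.3]
grip_width: 0.0167
```

```bash
python3 - <<'E'
from h import *
st()
m,im=shot("wrist","w10")
shot("side","s10");c=cv2.imread("pics/s10.png")[140:260,200:330]
shot("scene","c10");b=cv2.imread("pics/c10.png")[140:260,190:320]
cv2.imwrite("pics/w10z.png",np.hstack([cv2.resize(b,(390,360)),cv2.resize(c,(390,360))]))
E
```

```text
t 12.75 tcp jig mm [1.26e+01 1.00e-01 1.62e+02] psi-Y -0.04 tilt [-0.0025 -0.0032] F [ 0.1  0.  -3.3] w 0.0167
```

View pics/w10.png

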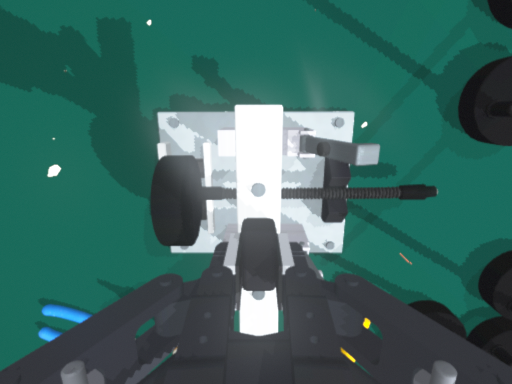

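View pics/w10z.png

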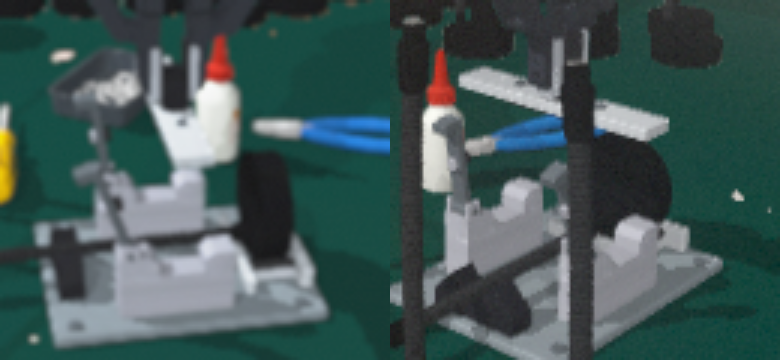

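```bash
python3 - <<'E'
from h import *
m=mod("w10")
print([J(plane(m,*p,.008)).round(4) for p in [(157.5,112.5),(354.5,111.5),(171.5,252.5),(344,252.5)]])
s=mod("scene0");d=mod("side0");m1=mod("w1")
b=lambda x,y:(m1,220+(x+.5)/5.7-.5,15+(y+.5)/5.7-.5)
p,e=tri([(s,217.3,172.8),(d,217.3,180.6),b(735,300)]);print("rk lug",J(p),e)
p,e=tri([(s,217.3,172.8),(d,217.3,180.6)]);print("rk lug",J(p),e)
im=cv2.imread("pics/w10.png")[95:270,145:390];cv2.imwrite("pics/w10a.png",cv2.resize(im,None,fx=3.2,fy=3.2,interpolation=cv2.INTER_CUBIC))
E
```

```text
[array([-0.0805,  0.0711,  0.008 ]), array([0.1   , 0.0717, 0.008 ]), array([-0.0803, -0.0716,  0.008 ]), array([ 0.1025, -0.0714,  0.008 ])]
rk lug [ 0.06743407 -0.04664642  0.11919433] [np.float64(0.0017350896171785975), np.float64(0.0006081478079688149), np.float64(0.0013307111337595014)]
rk lug [ 0.06570745 -0.04863118  0.11796786] [np.float64(0.0007136452401382022), np.float64(0.0007136452401382213)]
```

View pics/w10a.png

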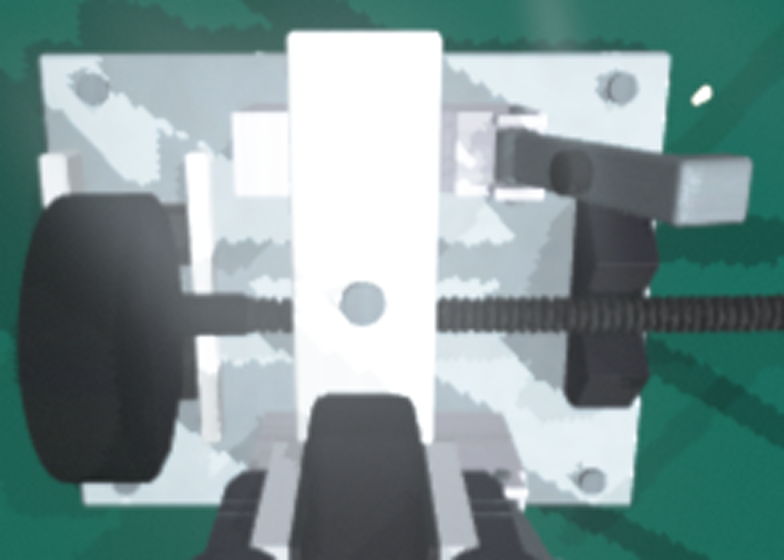

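Plate corners agree with my frame within 2.5 mm and suggest the jig sits about 1 mm further in +x, so I'll aim for x=16. The right keeper is at about 1.72 rad, which leaves room. I'll lower into the slot mouths.

>>> carry_out(
  moves=[
    [0.03, 0, 0.1, 0, -1],
    [0.03, 0, 0.3, 0, -1],
    [0.03, 0, 0.5, 0, -1],
    [0.03, 0, 0.6, 0, -1],
    [0.03, 0, 0.65, 0, -1],
    [0.03, 0, 0.65, 0, -1],
    [0.03, 0, 0.65, 0, -1],
  ],
)

```text
clock: 13.6
eef_pos: [0.383, 0.4956, 0.0997]
tool_rot: [0.908, 0.42, 0.001, -0.0]
ft_force: [0.2, 0.1, -2.0]
grip_width: 0.0167
```

```bash
python3 - <<'E'
from h import *
st()
m,im=shot("wrist","w11")
shot("side","s11");c=cv2.imread("pics/s11.png")[140:260,200:330]
shot("scene","c11");b=cv2.imread("pics/c11.png")[140:260,190:320]
cv2.imwrite("pics/w11z.png",np.vstack([np.hstack([cv2.resize(b,(325,300)),cv2.resize(c,(325,300))]),cv2.resize(im[60:290,100:450],(650,300))[:300]]))
E
```

```text
t 13.6 tcp jig mm [17.8  0.1 99.7] psi-Y -0.0 tilt [0.001  0.0012] F [ 0.2  0.1 -2. ] w 0.0167
```

View pics/w11z.png

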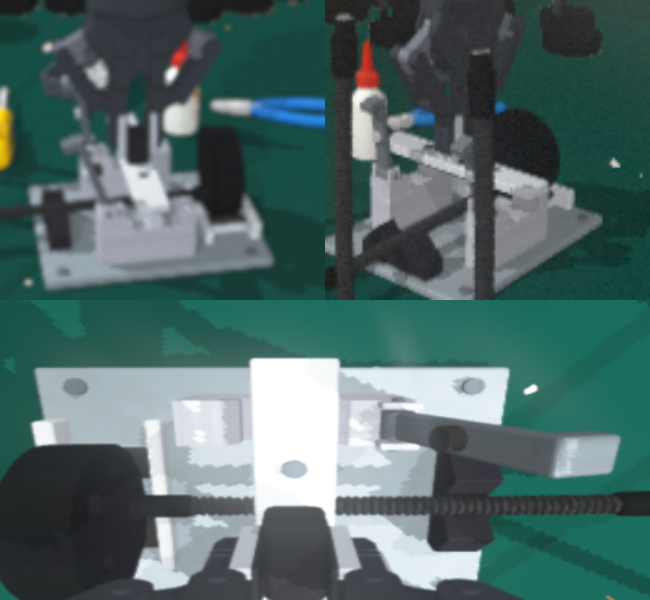

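The bar sits centred over the slots (bar 250–340 px, slot roughly 244–352 px in the zoomed wrist view). Lowering fully.

>>> carry_out(
  moves=[
    [0, 0, 0.06, 0, -1],
    [0, 0, 0.12, 0, -1],
    [0, 0, 0.17, 0, -1],
    [0, 0, 0.21, 0, -1],
    [0, 0, 0.235, 0, -1],
    [0, 0, 0.25, 0, -1],
    [0, 0, 0.25, 0, -1],
  ],
)

```text
clock: 14.45
eef_pos: [0.3823, 0.4947, 0.0751]
tool_rot: [0.908, 0.42, -0.0, 0.0]
ft_force: [-2.3, -2.5, 5.7]
grip_width: 0.0167
```

```bash
python3 - <<'E'
from h import *
st()
m,im=shot("wrist","w12")
shot("side","s12");c=cv2.imread("pics/s12.png")[140:260,200:330]
shot("scene","c12");b=cv2.imread("pics/c12.png")[140:260,190:320]
cv2.imwrite("pics/w12z.png",np.vstack([np.hstack([cv2.resize(b,(325,300)),cv2.resize(c,(325,300))]),cv2.resize(im[60:290,100:450],(650,300))[:300]]))
E
```

```text
t 14.45 tcp jig mm [16.7  0.1 75.1] psi-Y -0.01 tilt [-0.0003 -0.0003] F [-2.3 -2.5  5.7] w 0.0167
```

View pics/w12z.png

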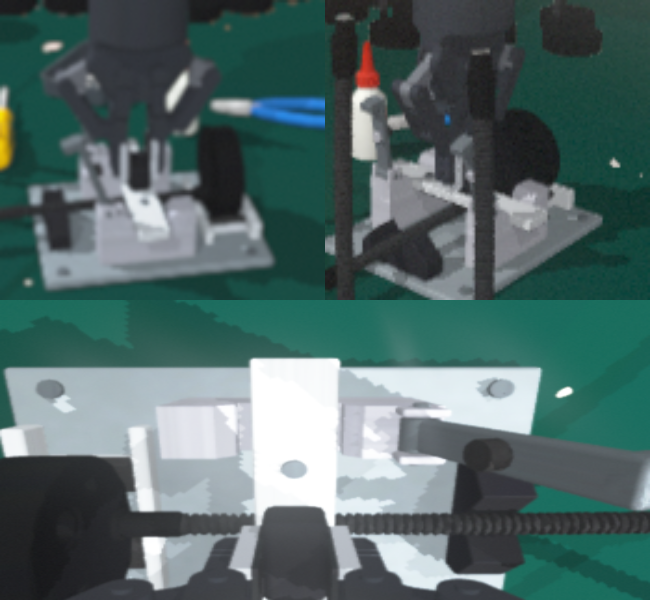

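>>> carry_out(
  moves=[
    [-0.01, 0, 0.01, 0, -1],
    [-0.01, 0, 0, 0, -0.3],
    [-0.01, 0, 0, 0, 0],
    [-0.01, 0, 0, 0, 0],
    [-0.01, 0, 0, 0, 0],
    [-0.01, 0, -0.1, 0, 0],
    [-0.01, 0, -0.3, 0, 0],
    [-0.01, 0, -0.7, 0, 0],
    [-0.01, 0, -1, 0, 0],
    [-0.01, 0, -1, 0, 0],
  ],
)

```text
clock: 15.6
eef_pos: [0.384, 0.497, 0.1804]
tool_rot: [0.908, 0.42, 0.005, -0.003]
ft_force: [-0.0, 0.8, 1.2]
grip_width: 0.0427
```

```bash
python3 - <<'E'
from h import *
st()
m,im=shot("wrist","w13")
shot("side","s13");c=cv2.imread("pics/s13.png")[140:260,200:330]
shot("scene","c13");b=cv2.imread("pics/c13.png")[140:260,190:320]
cv2.imwrite("pics/w13z.png",np.vstack([np.hstack([cv2.resize(b,(325,300)),cv2.resize(c,(325,300))]),cv2.resize(im[60:290,100:450],(650,300))[:300]]))
E
```

```text
t 15.6 tcp jig mm [ 19.5   0.3 180.4] psi-Y -0.01 tilt [0.0069 0.0089] F [-0.   0.8  1.2] w 0.0427
```

View pics/w13z.png

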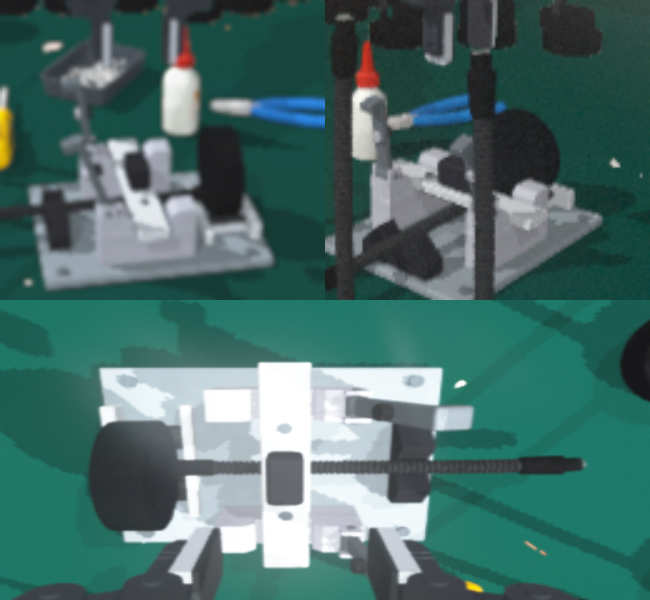

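The bar is released and lying in both slots. Next I'll check its pose and measure both keepers' lugs.

```bash
python3 - <<'E'
from h import *
m=mod("w13");m0=mod("w10");m11=mod("w11");m12=mod("w12")
z=lambda x,y:(100+(x+.5)/1.857-.5,60+(y-300+.5)/1.304-.5)
A=plane(m,*z(284,428),.046);B=plane(m,*z(286,516),.046)
print("bar mid",J((A+B)/2),"ang",np.degrees(np.arctan2(*(A-B)[1::-1])-Y)-90, np.linalg.norm(A-B))
w=lambda x,y:(145+(x+.5)/3.2-.5,95+(y+.5)/3.2-.5)
for n,o in dict(lug_near=[(m0,*w(678,188)),(m11,*z(553,453)),(m,*z(439,417))],lug_far=[(m0,*w(748,188)),(m11,*z(620,452)),(m,*z(473,418))]).items():
    p,e=tri(o);print(n,J(p).round(4),np.round(e,4))
print("bar screw tri",J(tri([(m,*z(284,428)),(m12,*z(293,469))])[0]))
for p in [(-82,72,8),(100,72,8),(15,0,58),(-8,48,70)]: print(p,proj(m,W(np.array(p)/1000)).round(1))
im=cv2.imread("pics/w13.png")[100:270,140:360];cv2.imwrite("pics/w13a.png",cv2.resize(im,None,fx=3.5,fy=3.5,interpolation=cv2.INTER_CUBIC))
E
```

```text
bar mid [1.63659137e-02 9.38081544e-05 4.60000000e-02] ang 0.5423626973098834 0.06467645089308567
lug_near [0.0711 0.0482 0.1112] [0.0005 0.0001 0.0004]
lug_far [0.0821 0.0489 0.1154] [0.0003 0.0006 0.0006]
bar screw tri [0.0162253  0.0328998  0.04889902]
(-82, 72, 8) [152.1 111.6]
(100, 72, 8) [338.4 111.5]
(15, 0, 58) [251.6 196.8]
(-8, 48, 70) [222.  143.4]
```

View pics/w13a.png

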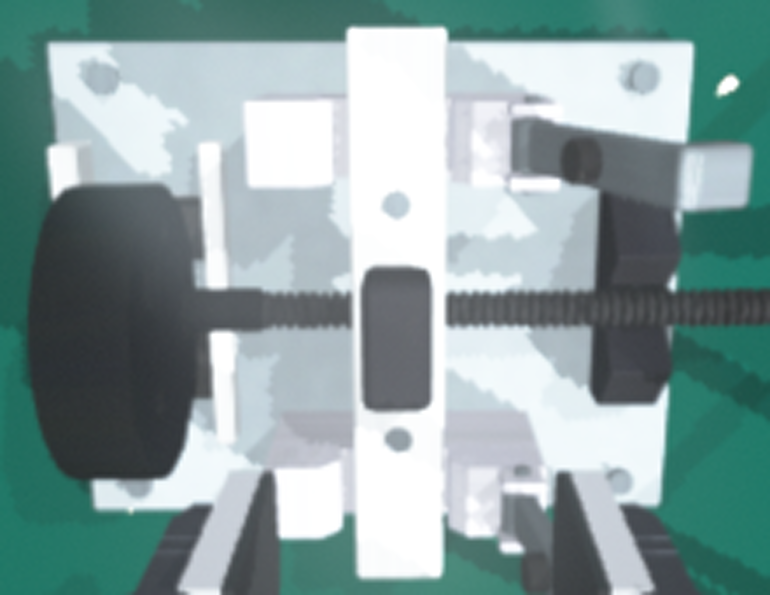

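The bar's midpoint is at x about 16.4 in my frame, which is about 1 mm off the text position (the jig offset seen earlier), y 0, and 0.5° off. The left keeper is at about 1.9 rad. I'll go behind it with closed fingers and sweep it forward.

>>> carry_out(
  moves=[
    [0.25, -0.14, 0, 0, -1],
    [0.55, -0.3, 0, 0, -1],
    [0.8, -0.42, 0, 0, -1],
    [0.9, -0.48, 0, 0, -1],
    [0.9, -0.48, 0, 0, -1],
    [0.9, -0.48, 0, 0, -1],
  ],
)

```text
clock: 16.35
eef_pos: [0.4031, 0.5931, 0.1717]
tool_rot: [0.908, 0.42, -0.002, 0.001]
ft_force: [0.2, 0.3, -0.2]
grip_width: -0.0002
```

```bash
python3 - <<'E'
from h import *
o=st();print(o['eef_pos'],o['joint_pos'].round(3))
E
```

```text
t 16.35 tcp jig mm [105.   47.9 171.7] psi-Y 0.0 tilt [-0.002  -0.0033] F [ 0.2  0.3 -0.2] w -0.0002
[0.40310638 0.59308054 0.1717362 ] [ 0.974  0.735  0.574  1.414 -0.     1.678]
```

>>> carry_out(
  moves=[
    [0.02, 0, 0.25, 0, -1],
    [0.02, 0, 0.45, 0, -1],
    [0.02, 0, 0.5, 0, -1],
    [0.02, 0, 0.5, 0, -1],
    [-0.1, 0, 0.5, 0, -1],
    [-0.2, 0, 0.5, 0, -1],
    [-0.3, 0, 0.5, 0, -1],
    [-0.4, 0, 0.5, 0, -1],
    [-0.5, 0, 0.5, 0, -1],
    [-0.6, 0, 0.5, 0, -1],
    [-0.6, 0, 0.5, 0, -1],
  ],
)

```text
clock: 17.45
eef_pos: [0.3648, 0.548, 0.1259]
tool_rot: [0.908, 0.42, 0.001, -0.0]
ft_force: [0.1, -0.0, -0.3]
grip_width: 0.0001
```

```bash
python3 - <<'E'
from h import *
st()
m,im=shot("wrist","w14")
shot("side","s14");c=cv2.imread("pics/s14.png")[140:260,200:330]
shot("scene","c14");b=cv2.imread("pics/c14.png")[140:260,190:320]
cv2.imwrite("pics/w14z.png",np.vstack([np.hstack([cv2.resize(b,(325,300)),cv2.resize(c,(325,300))]),cv2.resize(im[60:290,100:450],(650,300))[:300]]))
E
```

```text
t 17.45 tcp jig mm [ 45.8  47.9 125.9] psi-Y -0.01 tilt [0.0011 0.0016] F [ 0.1 -0.  -0.3] w 0.0001
```

View pics/w14z.png

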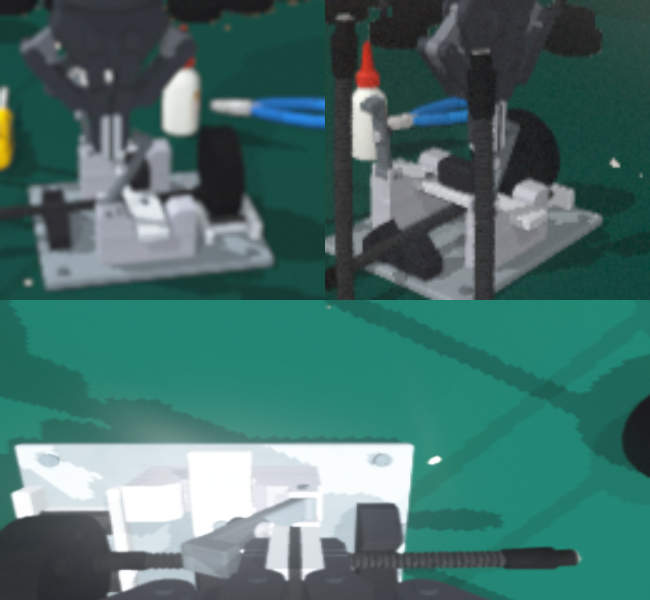

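The left keeper has followed to about 1 rad. I'll sweep a bit more, then go over the lug and press it down.

>>> carry_out(
  moves=[
    [-0.12, 0, 0, 0, -1],
    [-0.24, 0, 0, 0, -1],
    [-0.24, 0, -0.2, 0, -1],
    [-0.4, 0, -0.2, 0, -1],
    [-0.4, 0, -0.1, 0, -1],
    [-0.4, 0, 0, 0, -1],
    [-0.44, 0, 0.06, 0, -1],
    [-0.48, 0, 0.12, 0, -1],
    [-0.52, 0, 0.18, 0, -1],
    [-0.55, 0, 0.24, 0, -1],
    [-0.56, 0, 0.29, 0, -1],
    [-0.56, 0, 0.31, 0, -1],
    [-0.56, 0, 0.31, 0, -1],
  ],
)

```text
clock: 18.9
eef_pos: [0.3282, 0.5052, 0.0934]
tool_rot: [0.908, 0.42, -0.0, 0.0]
ft_force: [-1.4, -3.0, 4.6]
grip_width: -0.0004
```

```bash
python3 - <<'E'
from h import *
st()
m,im=shot("wrist","w15")
shot("side","s15");c=cv2.imread("pics/s15.png")[140:260,200:330]
shot("scene","c15");b=cv2.imread("pics/c15.png")[140:260,190:320]
cv2.imwrite("pics/w15z.png",np.vstack([np.hstack([cv2.resize(b,(325,300)),cv2.resize(c,(325,300))]),cv2.resize(im[60:290,100:450],(650,300))[:300]]))
E
```

```text
t 18.9 tcp jig mm [-10.4  48.1  93.4] psi-Y -0.01 tilt [-0.0005 -0.0006] F [-1.4 -3.   4.6] w -0.0004
```

View pics/w15z.png

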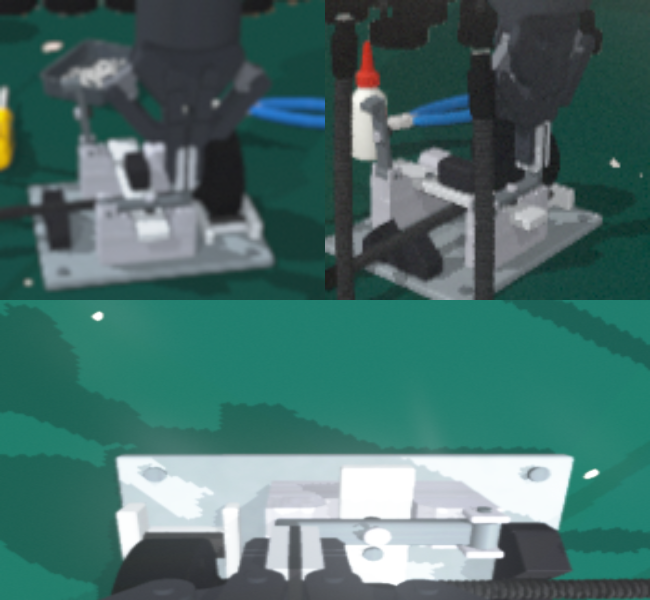

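Keeper appears level with the tip at lug-top height (68.4 mm). I'll press a little more to see if it is against its stop.

>>> carry_out(
  moves=[
    [0, 0, 0.03, 0, -1],
    [0, 0, 0.06, 0, -1],
    [0, 0, 0.08, 0, -1],
    [0, 0, 0.08, 0, -1],
  ],
)

```text
clock: 19.45
eef_pos: [0.3282, 0.5053, 0.0919]
tool_rot: [0.908, 0.42, 0.001, -0.001]
ft_force: [-9.6, -14.4, 37.1]
grip_width: 0.0002
```

It is hard against its stop (37 N, no further travel). Up and over to behind the right keeper.

>>> carry_out(
  moves=[
    [0, 0, -0.1, 0, -1],
    [0, 0, -0.5, 0, -1],
    [0, 0, -0.95, 0, -1],
    [0.3, 0.3, -0.95, 0, -1],
    [0.6, 0.6, -0.95, 0, -1],
    [0.9, 0.9, -0.95, 0, -1],
    [1, 0.97, -0.95, 0, -1],
    [1, 0.97, -0.95, 0, -1],
    [1, 0.97, -0.95, 0, -1],
  ],
)

```text
clock: 20.35
eef_pos: [0.4669, 0.5188, 0.1791]
tool_rot: [0.908, 0.42, -0.001, 0.0]
ft_force: [1.1, 0.5, 0.1]
grip_width: 0.0002
```

```bash
python3 - <<'E'
from h import *
st()
m,im=shot("wrist","w16")
shot("side","s16");c=cv2.imread("pics/s16.png")[140:260,200:330]
shot("scene","c16");b=cv2.imread("pics/c16.png")[140:260,190:320]
cv2.imwrite("pics/w16z.png",np.vstack([np.hstack([cv2.resize(b,(325,300)),cv2.resize(c,(325,300))]),cv2.resize(im[60:290,100:450],(650,300))[:300]]))
E
```

```text
t 20.35 tcp jig mm [ 89.8 -48.7 179.1] psi-Y -0.01 tilt [-0.0011 -0.0007] F [1.1 0.5 0.1] w 0.0002
```

View pics/w16z.png

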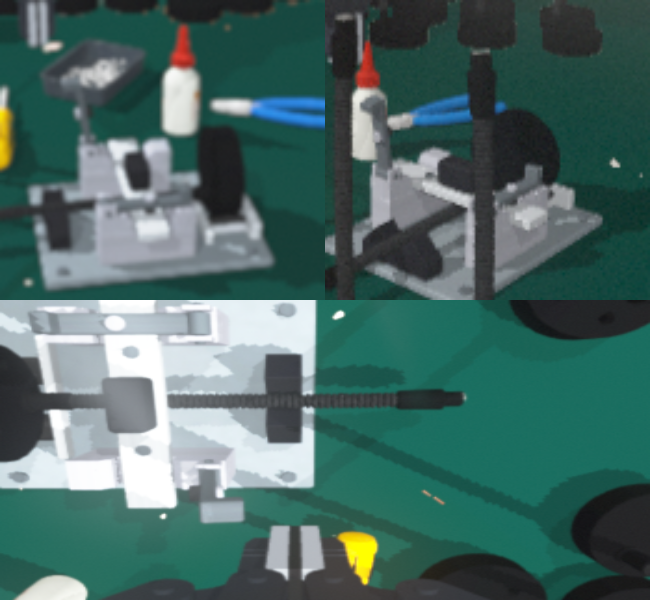

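>>> carry_out(
  moves=[
    [0.08, 0, 0.1, 0, -1],
    [0.08, 0, 0.35, 0, -1],
    [0.08, 0, 0.55, 0, -1],
    [0.08, 0, 0.57, 0, -1],
    [0.08, 0, 0.57, 0, -1],
    [0, 0, 0.57, 0, -1],
    [-0.1, 0, 0.57, 0, -1],
    [-0.2, 0, 0.57, 0, -1],
    [-0.3, 0, 0.57, 0, -1],
    [-0.4, 0, 0.57, 0, -1],
    [-0.5, 0, 0.57, 0, -1],
    [-0.6, 0, 0.57, 0, -1],
    [-0.68, 0, 0.57, 0, -1],
    [-0.68, 0, 0.57, 0, -1],
  ],
)

```text
clock: 21.9
eef_pos: [0.4231, 0.4673, 0.1243]
tool_rot: [0.908, 0.42, 0.001, -0.0]
ft_force: [0.8, 0.5, -0.2]
grip_width: 0.0
```

```bash
python3 - <<'E'
from h import *
st()
m,im=shot("wrist","w17")
shot("side","s17");c=cv2.imread("pics/s17.png")[140:260,200:330]
shot("scene","c17");b=cv2.imread("pics/c17.png")[140:260,190:320]
cv2.imwrite("pics/w17z.png",np.vstack([np.hstack([cv2.resize(b,(325,300)),cv2.resize(c,(325,300))]),cv2.resize(im[60:290,100:450],(650,300))[:300]]))
E
```

```text
t 21.9 tcp jig mm [ 22.1 -48.8 124.3] psi-Y 0.01 tilt [0.0012 0.0013] F [ 0.8  0.5 -0.2] w 0.0
```

View pics/w17z.png

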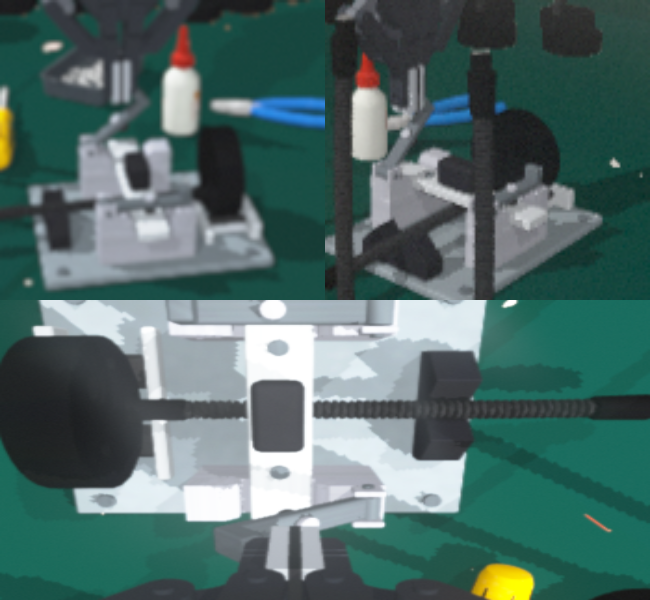

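Right keeper swept to about 0.7 rad. Now over the lug and down.

>>> carry_out(
  moves=[
    [0, 0, -0.2, 0, -1],
    [-0.16, 0, -0.2, 0, -1],
    [-0.16, 0, -0.1, 0, -1],
    [-0.16, 0, 0, 0, -1],
    [-0.2, 0, 0.06, 0, -1],
    [-0.24, 0, 0.12, 0, -1],
    [-0.28, 0, 0.18, 0, -1],
    [-0.31, 0, 0.24, 0, -1],
    [-0.32, 0, 0.29, 0, -1],
    [-0.32, 0, 0.33, 0, -1],
    [-0.32, 0, 0.36, 0, -1],
    [-0.32, 0, 0.38, 0, -1],
    [-0.32, 0, 0.38, 0, -1],
  ],
)

```text
clock: 23.35
eef_pos: [0.4027, 0.4431, 0.0918]
tool_rot: [0.908, 0.42, 0.002, -0.001]
ft_force: [-10.6, -12.3, 38.5]
grip_width: -0.0001
```

>>> carry_out(
  moves=[
    [0, 0, -0.1, 0, -1],
    [0, 0, -0.4, 0, -1],
    [0, 0, -0.9, 0, -1],
    [0, 0, -1, 0, -1],
    [0, 0, -1, 0, -1],
  ],
)

```text
clock: 23.85
eef_pos: [0.4042, 0.4448, 0.1876]
tool_rot: [0.908, 0.42, 0.003, -0.001]
ft_force: [-0.5, 0.6, -0.4]
grip_width: 0.0002
```

```bash
python3 - <<'E'
from h import *
st()
m,im=shot("wrist","w18")
shot("side","s18");c=cv2.imread("pics/s18.png")[140:260,200:330]
shot("scene","c18");b=cv2.imread("pics/c18.png")[140:260,190:320]
cv2.imwrite("pics/w18z.png",np.vstack([np.hstack([cv2.resize(b,(325,300)),cv2.resize(c,(325,300))]),cv2.resize(im[60:290,100:450],(650,300))[:300]]))
E
```

```text
t 23.85 tcp jig mm [ -7.3 -48.9 187.6] psi-Y -0.0 tilt [0.0049 0.0054] F [-0.5  0.6 -0.4] w 0.0002
```

View pics/w18z.png

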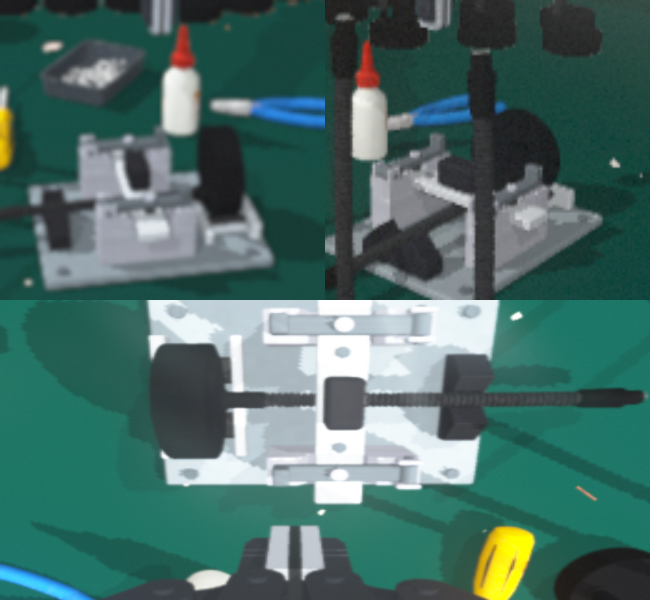

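Both keepers look closed and the bar is in the slots. One numeric check before hand-in.

```bash
python3 - <<'E'
from h import *
m=mod("w18")
z=lambda x,y:(100+(x+.5)/1.857-.5,60+(y-300+.5)/1.304-.5)
A=plane(m,*z(342,352),.046);B=plane(m,*z(339,447),.046);print("bar mid",J((A+B)/2).round(4),"dir",np.degrees(np.arctan2(*(A-B)[1::-1])-Y)-90)
w16=mod("w16")
print("screw tri",[ (J(tri([(m,*z(*p)),(w16,*z(*q))])[0])*1000).round(1) for p,q in [((342,352),(131,352)),((339,447),(142,450))]])
print("left stud tri",(J(tri([(m,*z(344,324)),(w16,*z(115,323))])[0])*1000).round(1))
# neck line
a=plane(m,*z(270,399.5),.029);b=plane(m,*z(560,397),.029);print("neck",J(a).round(4),J(b).round(4))
print("base px front/back",J(plane(m,*z(228,400),.05)))
# lug prediction in fixed views; lamp changes
pics=[]
for n,s0,s1 in (("scene","scene0","c18"),("side","side0","s18")):
    mm=mod(s1);im=cv2.imread(f"pics/{s1}.png")[175:265,200:310].copy();im=cv2.resize(im,None,fx=3.5,fy=3.5,interpolation=cv2.INTER_CUBIC)
    for y in (.048,-.048):
        for p in [(-.016,y,.0685),(-.008,y,.0685),(.05,y,.0585)]:
            u=proj(mm,W(p));cv2.circle(im,tuple(int(v) for v in ((u-[200,175]+.5)*3.5)),3,(0,0,255),1)
    pics.append(im)
    i0=cv2.imread(f"pics/{s0}.png");
    pics.append(cv2.resize(i0[175:265,200:310],None,fx=3.5,fy=3.5,interpolation=cv2.INTER_CUBIC))
cv2.imwrite("pics/chk.png",cv2.resize(np.vstack([np.hstack(pics[:2]),np.hstack(pics[2:])]),(720,590)))
E
```

```text
bar mid [0.016  0.0004 0.046 ] dir 0.09265733742240911
screw tri [array([16. , 32.6, 45.7]), array([ 16. , -31.4,  47. ])]
left stud tri [15.1 48.4 60.3]
neck [-0.0187  0.0002  0.029 ] [0.1305 0.0018 0.029 ]
base px front/back [-0.03777407  0.00165899  0.05      ]
```

View pics/chk.png

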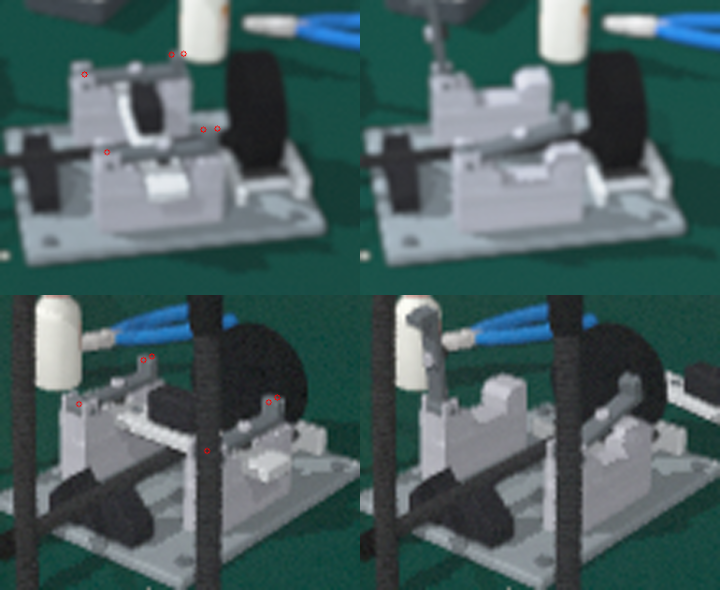

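```bash
python3 -c "
from workcell import order,bot
print(order.job_done());print(bot.get_obs()['clock'])"
```

```text
the job is handed in; nothing more can be done
None
the job is handed in; nothing more can be done
```

I handed the job in at about 24 s: the bar lies in both slots, both keepers are closed over it, and the lamp is still in its nest. No verdict was reported.

**What I did:**
- **Left keeper:** I pinched it by its lug, swung it up, and pushed it back to about 1.9 rad.
- **Bar:** I gripped it by its block, laid it in the slots and released it.
- **Keepers closed:** I swept each one forward with closed fingers and pressed it down to its stop. Both stopped hard at about 37–38 N with the fingertip at lug height.

**Last checks:**
- **Bar:** its centre measured x 16.0 mm and y 0.4 mm. The plate corners put the jig about 1 mm further in +x than my frame, so x is about 15 as it should be. Its top is at z 46 mm and it is about 0.1° off the jig's y axis.
- **Keepers:** the left keeper's stud dropped from 70 to 60 mm. In the side view both lugs fall where closed lugs should.
- **Lamp:** the neck measured within 2 mm of y = 0, about 0.6° off the jig's axis. The base looks unmoved in both fixed views.

**What went wrong or disagreed:**
- The left keeper started at about 0.27 rad rather than fully shut.
- I overshot one fine correction tenfold, which pushed sideways on the pinched lug with about 14 N. I took it out as I swung the keeper up.
- The pinch slipped off near the top, so I finished opening that keeper by pushing it.
- In the scene view the closed lugs appear a few pixels from the predicted spots, on both keepers alike. I took this as calibration error.

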